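# Check-weigh a nest of cup weights on the arrestment balance

### The job

First turn the balance's lever back to its arrest stop, then build the nest of steel cup weights upright in the middle of the pan: the largest cup first, and every one that is there standing in the next larger one. Ease the lever to the half-release mark and leave it there for 2 seconds, go on to the full-release stop for 2 seconds so that the pan settles, and bring it back to the arrest stop; then move the nest, nested as before, into the empty well of the wooden case. Never touch the weights unless the lever is at the arrest stop, never jerk the lever, and leave everything else on the table where it is.

Things in the scene. Friction and masses are not known exactly. Their poses are not given: they have to be found in the camera images.
- lever (a joint): The balance's arrest lever, a steel arm turning about an upright axle. 0 = arrest stop (pan locked), 0.70 rad (40 deg) = half-release mark, 1.40 rad (80 deg) = full-release stop; black lines on the aluminium quadrant plate mark these three. Grows counter-clockwise seen from above; stays where it is left (friction 0.2 N m, about 3 N at the grip). Found at 0.95 to 1.30.
- lever_grip (a point): Middle of the lever's black upright grip: a cylinder 16 mm in diameter and 44 mm high (22 mm above and below this point), 65 mm from the axle, about 85 mm above the table. Turns with the lever.
- lever_axle (a point): Point on the lever's upright axle, at the height of the grip's middle, fixed to the balance; its x, y, z axes are those of the balance. At lever value q the grip lies from here along the balance's -x axis turned by +q about z.
- balance: Cream bench balance, fixed: housing 190 x 180 mm, 51 mm high, with a round steel pan on top and a sloping dial with a red pointer in front (to 135 mm); on its right (-y) a control deck 39 mm high, with the lever, reaches 226 mm from the pan's axis. Origin: on the table under the pan's axis; x points away from the robot at yaw 0.
- pan_top (a point): Centre of the upper face of the balance's round flat steel pan, 150 mm in diameter, 75 mm above the table when arrested. The pan sits on a spring: released it sinks up to about 6 mm under the weights, arrested it is locked.
- cup1: The largest polished stainless cup weight, 400 g: an open round cup 70 mm across the rim, 66 mm across the foot (straight, slightly tapered side), 36 mm high, wall 3 mm, solid base 10 mm thick, so its inner floor lies 10 mm above its origin and is 61 mm across. Origin: centre of its underside; z up along its axis. Always present.
- cup2: The second polished stainless cup weight, 200 g: an open round cup 58 mm across the rim, 54 mm across the foot (straight, slightly tapered side), 36 mm high, wall 3 mm, solid base 10 mm thick, so its inner floor lies 10 mm above its origin and is 49 mm across. Origin: centre of its underside; z up along its axis. May be absent in a given run.
- cup3: The third polished stainless cup weight, 100 g: an open round cup 46 mm across the rim, 42 mm across the foot (straight, slightly tapered side), 36 mm high, wall 3 mm, solid base 10 mm thick, so its inner floor lies 10 mm above its origin and is 37 mm across. Origin: centre of its underside; z up along its axis. May be absent in a given run.
- cup4: The fourth polished stainless cup weight, 50 g: an open round cup 34 mm across the rim, 30 mm across the foot (straight, slightly tapered side), 36 mm high, wall 3 mm, solid base 10 mm thick, so its inner floor lies 10 mm above its origin and is 25 mm across. Origin: centre of its underside; z up along its axis. May be absent in a given run.
- cup5: The smallest weight of the nest, 50 g: a solid plain stainless plug 21 mm across the top, 19 mm across the foot, 36 mm high. Origin: centre of its underside; z up along its axis. May be absent in a given run.
- mat: Grey mat 380 x 250 mm, 4 mm thick, fixed to the left of the balance, on which the cup weights stand apart at the start. Origin: centre of its underside.
- case: Open wooden weight case, fixed: 250 (x) x 150 (y) mm, walls 28 mm high, 8 mm thick, green floor; its open lid (22 mm high) lies flat beyond it at -y. A divider parts it: the empty part nearer the robot (-x) is the nest's well, the far part holds two knob weights. Origin: centre of its underside (without the lid).
- well (a point): Centre of the floor of the case's empty well, 8 mm above the table; the well is 120 (x) x 134 (y) mm inside, with walls rising 20 mm above its floor. Axes as the case.
- weight_a: Bystander: steel knob weight, 30 mm across, 46 mm high, standing in the far part of the case. Origin: centre of its underside.
- weight_b: Bystander: steel knob weight, 24 mm across, 37 mm high, standing in the far part of the case. Origin: centre of its underside.
- disc: Bystander: steel disc weight 68 mm across and 18 mm thick with a dark wooden grip bar on top (30 mm high in all), on the far left of the mat. Not part of the nest. Origin: centre of its underside.
- tape: Bystander: paper sticker roll, a ring 52 mm across and 20 mm high, on the near left of the mat. Origin: centre of its underside.
- marker: Bystander: white and green marker, 120 mm long, lying on the table left of the mat. Origin: centre of its underside.
- tweezers: Bystander: steel weight tweezers, 130 mm long, 6 mm high, lying in front of the balance. Origin: centre of their underside.
- brush: Bystander: flat dusting brush, 140 mm long, 10 mm high, lying in front of the balance. Origin: centre of the underside.

How it is judged (in metres and radians):
On the way, in this order (a step that is already met when the one before it is completed fails the run):
1. the lever is at the arrest stop (value of joint lever below 0.07 rad), for 0.2 s.
2. with the lever arrested, all present cup weights stand nested in size order in the middle of the pan (angle between each of cup1, cup2, cup3, cup4, cup5's own z axis and vertical below 0.12 rad and horizontal distance between cup2 and cup1 below 0.0066 m and z of cup2 in the frame of cup1 below 0.013 m and horizontal distance between cup3 and cup1 below 0.0126 m and z of cup3 in the frame of cup1 below 0.024 m and horizontal distance between cup4 and cup1 below 0.0186 m and z of cup4 in the frame of cup1 below 0.035 m and horizontal distance between cup5 and cup1 below 0.0241 m and z of cup5 in the frame of cup1 below 0.046 m and horizontal distance between cup3 and cup2 below 0.0066 m and z of cup3 in the frame of cup2 below 0.013 m and horizontal distance between cup4 and cup2 below 0.0126 m and z of cup4 in the frame of cup2 below 0.024 m and horizontal distance between cup5 and cup2 below 0.0181 m and z of cup5 in the frame of cup2 below 0.035 m and horizontal distance between cup4 and cup3 below 0.0066 m and z of cup4 in the frame of cup3 below 0.013 m and horizontal distance between cup5 and cup3 below 0.0121 m and z of cup5 in the frame of cup3 below 0.024 m and horizontal distance between cup5 and cup4 below 0.0061 m and z of cup5 in the frame of cup4 below 0.013 m and horizontal distance between cup1 and pan_top below 0.03 m and z of cup1 in the frame of pan_top between -0.003 and 0.003 m and value of joint lever below 0.1 rad), for 0.3 s.
3. the lever rests at the half-release mark (0.70 +- 0.10 rad) for 1.5 s, the nest on the pan (angle between each of cup1, cup2, cup3, cup4, cup5's own z axis and vertical below 0.12 rad and horizontal distance between cup2 and cup1 below 0.0066 m and z of cup2 in the frame of cup1 below 0.013 m and horizontal distance between cup3 and cup1 below 0.0126 m and z of cup3 in the frame of cup1 below 0.024 m and horizontal distance between cup4 and cup1 below 0.0186 m and z of cup4 in the frame of cup1 below 0.035 m and horizontal distance between cup5 and cup1 below 0.0241 m and z of cup5 in the frame of cup1 below 0.046 m and horizontal distance between cup3 and cup2 below 0.0066 m and z of cup3 in the frame of cup2 below 0.013 m and horizontal distance between cup4 and cup2 below 0.0126 m and z of cup4 in the frame of cup2 below 0.024 m and horizontal distance between cup5 and cup2 below 0.0181 m and z of cup5 in the frame of cup2 below 0.035 m and horizontal distance between cup4 and cup3 below 0.0066 m and z of cup4 in the frame of cup3 below 0.013 m and horizontal distance between cup5 and cup3 below 0.0121 m and z of cup5 in the frame of cup3 below 0.024 m and horizontal distance between cup5 and cup4 below 0.0061 m and z of cup5 in the frame of cup4 below 0.013 m and horizontal distance between cup1 and pan_top below 0.03 m and z of cup1 in the frame of pan_top between -0.003 and 0.003 m and value of joint lever between 0.6 and 0.8 rad), for 1.5 s.
4. the lever is at the full-release stop (above 1.32 rad) for 1.5 s, the nest on the pan (angle between each of cup1, cup2, cup3, cup4, cup5's own z axis and vertical below 0.12 rad and horizontal distance between cup2 and cup1 below 0.0066 m and z of cup2 in the frame of cup1 below 0.013 m and horizontal distance between cup3 and cup1 below 0.0126 m and z of cup3 in the frame of cup1 below 0.024 m and horizontal distance between cup4 and cup1 below 0.0186 m and z of cup4 in the frame of cup1 below 0.035 m and horizontal distance between cup5 and cup1 below 0.0241 m and z of cup5 in the frame of cup1 below 0.046 m and horizontal distance between cup3 and cup2 below 0.0066 m and z of cup3 in the frame of cup2 below 0.013 m and horizontal distance between cup4 and cup2 below 0.0126 m and z of cup4 in the frame of cup2 below 0.024 m and horizontal distance between cup5 and cup2 below 0.0181 m and z of cup5 in the frame of cup2 below 0.035 m and horizontal distance between cup4 and cup3 below 0.0066 m and z of cup4 in the frame of cup3 below 0.013 m and horizontal distance between cup5 and cup3 below 0.0121 m and z of cup5 in the frame of cup3 below 0.024 m and horizontal distance between cup5 and cup4 below 0.0061 m and z of cup5 in the frame of cup4 below 0.013 m and horizontal distance between cup1 and pan_top below 0.03 m and z of cup1 in the frame of pan_top between -0.003 and 0.003 m and value of joint lever above 1.32 rad), for 1.5 s.
5. the lever is back at the arrest stop, the nest on the pan (angle between each of cup1, cup2, cup3, cup4, cup5's own z axis and vertical below 0.12 rad and horizontal distance between cup2 and cup1 below 0.0066 m and z of cup2 in the frame of cup1 below 0.013 m and horizontal distance between cup3 and cup1 below 0.0126 m and z of cup3 in the frame of cup1 below 0.024 m and horizontal distance between cup4 and cup1 below 0.0186 m and z of cup4 in the frame of cup1 below 0.035 m and horizontal distance between cup5 and cup1 below 0.0241 m and z of cup5 in the frame of cup1 below 0.046 m and horizontal distance between cup3 and cup2 below 0.0066 m and z of cup3 in the frame of cup2 below 0.013 m and horizontal distance between cup4 and cup2 below 0.0126 m and z of cup4 in the frame of cup2 below 0.024 m and horizontal distance between cup5 and cup2 below 0.0181 m and z of cup5 in the frame of cup2 below 0.035 m and horizontal distance between cup4 and cup3 below 0.0066 m and z of cup4 in the frame of cup3 below 0.013 m and horizontal distance between cup5 and cup3 below 0.0121 m and z of cup5 in the frame of cup3 below 0.024 m and horizontal distance between cup5 and cup4 below 0.0061 m and z of cup5 in the frame of cup4 below 0.013 m and horizontal distance between cup1 and pan_top below 0.03 m and z of cup1 in the frame of pan_top between -0.003 and 0.003 m and value of joint lever below 0.07 rad), for 0.2 s.
At the end, for the whole second after the job is handed in: All present cups upright (0.12 rad), nested in size order, each down on the floor of the next larger (+- 3 mm); the largest on the floor of the well (+- 3 mm), within 30 mm (x) and 36 mm (y) of its centre; lever at the arrest stop (below 0.10 rad) (angle between each of cup1, cup2, cup3, cup4, cup5's own z axis and vertical below 0.12 rad and horizontal distance between cup2 and cup1 below 0.0066 m and z of cup2 in the frame of cup1 below 0.013 m and horizontal distance between cup3 and cup1 below 0.0126 m and z of cup3 in the frame of cup1 below 0.024 m and horizontal distance between cup4 and cup1 below 0.0186 m and z of cup4 in the frame of cup1 below 0.035 m and horizontal distance between cup5 and cup1 below 0.0241 m and z of cup5 in the frame of cup1 below 0.046 m and horizontal distance between cup3 and cup2 below 0.0066 m and z of cup3 in the frame of cup2 below 0.013 m and horizontal distance between cup4 and cup2 below 0.0126 m and z of cup4 in the frame of cup2 below 0.024 m and horizontal distance between cup5 and cup2 below 0.0181 m and z of cup5 in the frame of cup2 below 0.035 m and horizontal distance between cup4 and cup3 below 0.0066 m and z of cup4 in the frame of cup3 below 0.013 m and horizontal distance between cup5 and cup3 below 0.0121 m and z of cup5 in the frame of cup3 below 0.024 m and horizontal distance between cup5 and cup4 below 0.0061 m and z of cup5 in the frame of cup4 below 0.013 m and value of joint lever below 0.1 rad and x of cup1 in the frame of well between -0.03 and 0.03 m and y of cup1 in the frame of well between -0.036 and 0.036 m and z of cup1 in the frame of well between -0.003 and 0.003 m); the robot touches nothing.
It fails at once if a cup weight is touched while the lever is off its arrest stop (above 0.15 rad) (value of joint lever above 0.15 rad and (contact force between any of the arm, the fingers and cup1 above 0.5 N or contact force between any of the arm, the fingers and cup2 above 0.5 N or contact force between any of the arm, the fingers and cup3 above 0.5 N or contact force between any of the arm, the fingers and cup4 above 0.5 N or contact force between any of the arm, the fingers and cup5 above 0.5 N)).
It fails at once if the lever is jerked (faster than 3 rad/s) (velocity of joint lever above 3 rad/s or velocity of joint lever below -3 rad/s).
It fails at once if a bystander is moved by more than 5 cm (distance of any of weight_a, weight_b, disc, tape, marker, tweezers, brush from where it was at the start of the episode above 0.05 m).
Of cup2, cup3, cup4, cup5 only 2 to 4 are there at a start; the rules pass over those that are not, and their reading is None.
At some moment in a run one of cup1, cup2, cup3 may be knocked a few centimetres aside while the robot is not near it.
It also fails if it takes over 210 s, if anything falls off the work surface, if the arm or the gripper's body presses on something with over 40 N, if the wrist force passes 120 N, or if a joint passes its speed limit or range.

### The arm

A 7-joint arm with a two-finger parallel gripper is mounted at the origin on the work surface. World frame = base frame: x ahead of the robot, y to its left, z up, the work surface at z = 0. Lengths are in mm, angles in rad, forces in N, time in s.
With the tool pointing down it reaches from about 425 to 950 mm from the base axis. Payload 16.7 kg.
Tool frame: the origin (TCP) lies on the centre line of the jaws, within the pads' length; the fingertips stand 8 mm ahead of it and the grasp point (between the pads) lies 11 mm behind it; z points along the fingers, y is the line along which they close (so a half turn about z gives the same grasp; the last joint's range is limited). The gripper opens to 94 mm and grips with 3 to 60 N. Pads are 16 mm wide; open, the fingers measure 119 mm over their backs; the gripper's body (75 mm by 177 mm) begins 78 mm behind the grasp point.
Start: joints at [1.135, 0.426, 0.074, 1.606, -0.034, 1.111, -0.067], TCP at [190.269, -647.59, 213.467] pointing down, gripper open.
Joint ranges: [-2.85, 2.85], [-0.5, 2.14], [-1.23, 1.37], [0.21, 2.46], [-1.02, 4.16], [0.16, 2.05], [-2.73, 2.73]. Speed limits (rad/s): [1.89, 1.89, 2.39, 2.39, 3.01, 3.01, 3.01].

### API

Orientations are given as a unit quaternion [w, x, y, z].
In Python, from plant import r, snapshot gives the robot as it stands. The module is installed in compiled form; this text tells all that it offers.
- The arm moves only by the tool drive_tool, never from a script. Its argument "commands" is a list that holds one entry, the list of rows, each a list of 7 numbers: the turn, a rotation vector about the tool's x, y, z in degrees, then the shift along the tool's x, y, z in mm, then the opening, from 0 (shut) to 1 (fully open). A call has exactly 5 rows; each row is the pose to reach, as a shift and turn from the pose commanded when the call began, along the tool's axes at that moment; what a row does not reach only later rows make up. A row lasts 1/8 s, in which the tool goes at most 62.5 mm and 10.7 degrees, less where a joint would pass 70% of its speed; a pose out of reach is approached as far as the arm can. A call with a gripper value outside its range is refused whole. The fingers move at their own pace and stop on an object; "newtons" is the grip in N (left out, the last holds). Time passes only in rows, so rows that repeat a pose let the fingers close, or fill a call up. It gives the time, the measured TCP pose, the force, the opening and the grip force at its end, in the units of the state.
- r.sense(): the state, without advancing time (a new reading comes with each control period).
- snapshot(name): name is "side" or "top"; returns a dict with "image" (384x512x3 uint8, red, green, blue), "camera_matrix" (3x3 intrinsics, pixels), "D" ([k1, k2, p1, p2, k3] as OpenCV has them; the pictures are not rectified), "R" (3x3) and "t" (3): a world point X has camera coordinates R X + t. Camera axes: x right, y down, z forward; pixel columns grow to the right and rows downward; lengths in mm; the calibration is good to about 2 mm. A picture is of the moment at which its call begins. There is no depth.
- r.sign_off(): hands the job in; it is judged then, once.
The state is a dict: "t": time; "joint_positions": joint angles; "qd": joint speeds; "joint_efforts": joint torques, N m; "tcp_pos": TCP position; "tool_rot": TCP orientation; "ft_force": force on the tool from outside, world axes, zero at the start; "moment": the same for the moment, N m; "opening": finger opening in mm; "gripper_force": force on a finger pad.
Only numpy, scipy, OpenCV 4.12 (cv2) and the standard library are available. Lean on these libraries where they do the work, as an engineer would, in place of code of your own. Each camera call takes 0.05 s, during which the arm holds its last target. There are 200 camera calls.

## Working session

There is one attempt and no reset: what is moved stays moved. The work goes in short steps, Python scripts to look and compute and a tool call to move; the robot and the scene stay as the last step left them, time stands still between calls to the robot, and variables do not carry over. Pictures are saved under pics/ and viewed, at most 14 in all, crops included, and the job is handed in when it is done.

Besides the shell and the picture viewer there is one more tool, called as a command line: name --argument value ..., lists and objects as JSON in quotes. drive_tool: Moves the arm, as the interface text tells. Its arguments: {"type":"object","properties":{"commands":{"type":"array","items":{"type":"array","items":{"type":"array","items":{"type":"number"}}}},"newtons":{"type":"number"}},"required":["commands"]}

```bash
mkdir -p pics; ls; cat > h.py <<'E'
import numpy as np, cv2, json
from plant import r, snapshot
def snap(n, save=None):
    s=snapshot(n); s={k:(np.array(v) if not isinstance(v,str) else v) for k,v in s.items()}
    if save: cv2.imwrite('pics/'+save+'.png', s['image'][:,:,::-1])
    return s
def ray(s,u,v):
    p=cv2.undistortPoints(np.array([[[u,v]]],float),s['camera_matrix'],s['D'])[0,0]
    R,t=s['R'],s['t']; return -R.T@t, R.T@np.array([p[0],p[1],1.])
def onz(s,u,v,z):
    c,d=ray(s,u,v); return c+d*(z-c[2])/d[2]
def proj(s,X):
    X=np.array(X,float).reshape(-1,3)
    return cv2.projectPoints(X,cv2.Rodrigues(s['R'])[0],s['t'].astype(float),s['camera_matrix'],s['D'])[0][:,0]
def st():
    s=r.sense(); print({k:np.round(np.array(s[k]),3).tolist() for k in ('t','tcp_pos','tool_rot','ft_force','opening','gripper_force','joint_positions')}); return s
E
python3 - <<'E'
from h import *
a=snap('top','top0');b=snap('side','side0')
for s in (a,b): print(-s['R'].T@s['t'], s['R'].round(3).tolist(), s['camera_matrix'].tolist())
st()
E
```

```text
pics
[ 406.6880714    19.22103434 1352.14778181] [[-0.026, -0.999, -0.027], [-0.997, 0.028, -0.072], [0.073, 0.025, -0.997]] [[394.3253536808789, 0.0, 259.3946942226101], [0.0, 394.3253536808789, 187.84509280767793], [0.0, 0.0, 1.0]]
[260.65936239 810.59117847 954.88675101] [[-0.952, -0.306, -0.01], [-0.222, 0.713, -0.665], [0.211, -0.631, -0.746]] [[445.38167368368016, 0.0, 253.52782473844044], [0.0, 445.38167368368016, 186.90993727963686], [0.0, 0.0, 1.0]]
{'t': 0.1, 'tcp_pos': [190.165, -647.291, 212.892], 'tool_rot': [-0.001, 0.99, 0.142, -0.0], 'ft_force': [-0.594, 0.2, -0.023], 'opening': 93.81, 'gripper_force': 0.0, 'joint_positions': [1.136, 0.427, 0.074, 1.606, -0.034, 1.111, -0.067]}
```

View images.

View pics/top0.png

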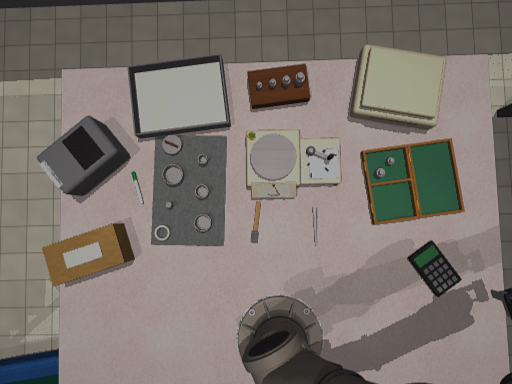

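View pics/side0.png

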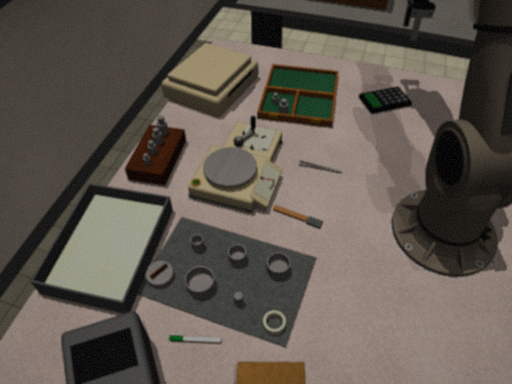

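```bash
python3 - <<'E'
import cv2,numpy as np
a=cv2.imread('pics/top0.png'); 
x=cv2.resize(a[125:245,145:345],None,fx=4,fy=4,interpolation=cv2.INTER_CUBIC)
cv2.imwrite('pics/c1.png',x)
b=cv2.imread('pics/side0.png')
cv2.imwrite('pics/c2.png',cv2.resize(b[110:340,135:335],None,fx=2.6,fy=2.6,interpolation=cv2.INTER_CUBIC))
E
```

```text
(no output)
```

View pics/c1.png

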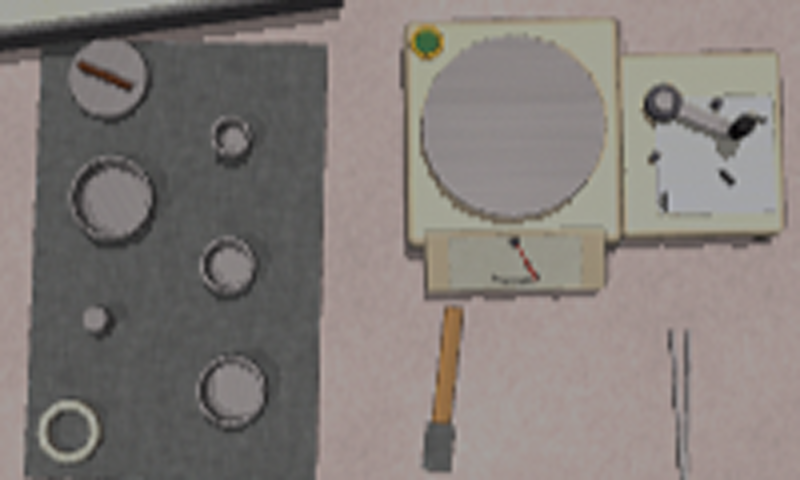

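View pics/c2.png

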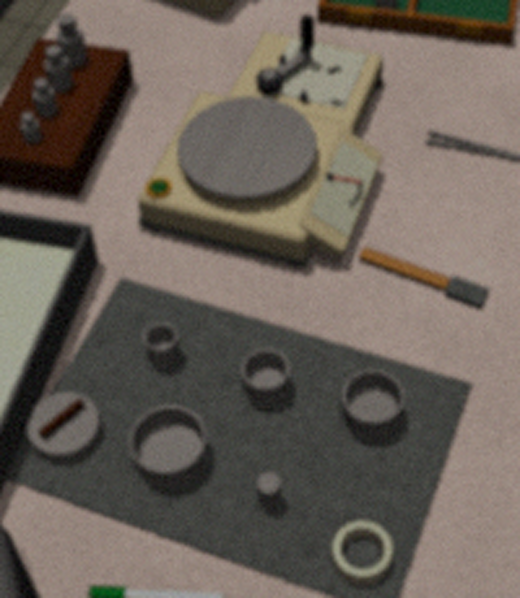

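```bash
cat >> h.py <<'E'
def cups(s, seeds, hgts, D):
    """refine: bright inside+rim blob -> rough outer edge by radial gradient, fit ellipse centre"""
    pass
E
python3 - <<'E'
from h import *
a=snap('top');b=snap('side')
f=lambda x,y:((x+.5)/4-.5+145,(y+.5)/4-.5+125)
g=lambda x,y:((x+.5)/2.6-.5+135,(y+.5)/2.6-.5+110)
def P(name,pt,ps,z,zs=None):
    A=onz(a,*f(*pt),z); B=onz(b,*g(*ps),zs or z)
    c1,d1=ray(a,*f(*pt));c2,d2=ray(b,*g(*ps))
    M=np.stack([d1,-d2],1);l=np.linalg.lstsq(M,c2-c1,rcond=None)[0]
    print(name,A[:2].round(1),B[:2].round(1),'tri',((c1+d1*l[0]+c2+d2*l[1])/2).round(1))
P('pan',(514,127),(248,147),75)
P('cup1',(112,199),(170,439),40); P('cup2',(232,391),(374,397),40)
P('cup3',(228,267),(266,371),40); P('cup4',(231,139),(161,339),40)
P('cup5',(97,319),(269,483),40)
P('axle',(663,102),(268,78),72); P('grip top',(743,124),(308,20),107)
P('disc',(108,78),(64,420),20)
# housing corners yaw (z=51)
for n,p in (('TL',(405,22)),('TR',(617,18)),('BL',(408,243)),('deckTR',(778,52)),('deckBR',(783,234)),('deckTL',(622,54))): print(n,onz(a,*f(*p),51 if n[0]!='d' else 39)[:2].round(1))
# case, full image px
for p in ((362,148),(407,143),(369,222),(415,216),(454,140),(463,212)): print(p,onz(a,*p,28)[:2].round(1))
E
```

```text
pan [601.7   4.3] [594.6  12.9] tri [601.    3.6  64.4]
cup1 [556.3 343.6] [550.8 347.7] tri [555.  344.6  33.2]
cup2 [392.7 244.8] [387.8 249.8] tri [390.7 245.7  32.6]
cup3 [496.2 246.5] [492.2 252.7] tri [495.6 247.7  31.4]
cup4 [604.1 242.2] [600.5 248.7] tri [604.6 243.4  31.3]
cup5 [455.7 357.3] [451.4 362.2] tri [454.5 358.8  32.5]
axle [ 619.  -117.9] [611.2 -99.2] tri [ 621.  -120.5   51.2]
grip top [ 593.6 -176.7] [ 586.  -169.6] tri [ 592.  -178.6   98.9]
disc [663.2 350.9] [659.5 349.5] tri [661.2 350.1  20.5]
TL [696.7  92.5]
TR [694.3 -84.5]
BL [511.1  94.5]
deckTR [ 663.7 -219. ]
deckBR [ 510.7 -216.9]
deckTL [666.2 -88.6]
(362, 148) [ 628.1 -296.2]
(407, 143) [ 640.3 -447.1]
(369, 222) [ 379.3 -308.1]
(415, 216) [ 395.2 -460.3]
(454, 140) [ 645.6 -603.5]
(463, 212) [ 404.2 -618. ]
```

drive_tool --commands '[[[0,0,4,50,-33,0,0.4],[0,0,8,100,-65,0,0.4],[0,0,12,150,-98,0,0.4],[0,0,16.3,200,-130,0,0.4],[0,0,16.3,250,-163,0,0.4]]]' --newtons 20

```text
t: 0.82
tcp_pos: [385.2, -419.1, 213.6]
tool_rot: [0.0, 1.0, 0.0, 0.0]
ft_force: [1.0, -0.5, 0.3]
opening: 47.7
gripper_force: 0.0
```

```bash
python3 -c "
from h import *
st()"
```

```text
{'t': 0.825, 'tcp_pos': [385.235, -419.12, 213.593], 'tool_rot': [0.0, 1.0, 0.0, 0.0], 'ft_force': [1.031, -0.547, 0.324], 'opening': 47.689, 'gripper_force': 0.0, 'joint_positions': [0.71, 0.255, 0.005, 1.846, -0.001, 1.04, -0.855]}
```

drive_tool --commands '[[[0,0,0,42,-49,0,0.4],[0,0,0,84,-97,0,0.4],[0,0,0,126,-146,10,0.4],[0,0,0,168,-195,30,0.4],[0,0,0,209.5,-244,50,0.4]]]'

```text
t: 1.45
tcp_pos: [584.7, -186.5, 167.9]
tool_rot: [0.0, 1.0, 0.001, 0.0]
ft_force: [0.1, -1.2, 0.5]
opening: 37.8
gripper_force: 0.0
```

drive_tool --commands '[[[0,0,0,0,0,13,0.4],[0,0,0,0,0,13,0.4],[0,0,0,0,0,13,0.4],[0,0,0,0,0,13,0.4],[0,0,0,0,0,13,0.4]]]'

```text
t: 2.08
tcp_pos: [583.5, -188.7, 155.8]
tool_rot: [0.0, 1.0, 0.0, 0.0]
ft_force: [0.2, 0.0, -0.7]
opening: 37.8
gripper_force: 0.0
```

```bash
python3 -c "
from h import *
s=st();a=snap('top','t1');b=snap('side','s1')
p=np.array(s['tcp_pos'])
for c in (a,b): print(proj(c,[p,p+[0,20,-8],p+[0,-20,-8],[594,-177,107],[619,-118,72]]).round(1).tolist())
x=cv2.resize(cv2.imread('pics/t1.png')[120:200,290:360],None,fx=5.6,fy=5.6,interpolation=2)
y=cv2.resize(cv2.imread('pics/s1.png')[70:150,210:280],None,fx=5.6,fy=5.6,interpolation=2)
cv2.imwrite('pics/c3.png',np.hstack([x,y]))
"
```

```text
{'t': 2.075, 'tcp_pos': [583.537, -188.675, 155.782], 'tool_rot': [0.0, 1.0, 0.0, 0.0], 'ft_force': [0.214, 0.022, -0.736], 'opening': 37.765, 'gripper_force': 0.0, 'joint_positions': [0.315, 0.387, -0.136, 1.798, 0.063, 0.96, -1.418]}
[[336.9, 156.3], [329.9, 156.9], [343.0, 156.5], [330.5, 155.5], [310.4, 150.1]]
[[255.8, 100.6], [253.7, 106.8], [257.8, 98.8], [251.4, 115.4], [237.4, 135.1]]
```

View pics/c3.png

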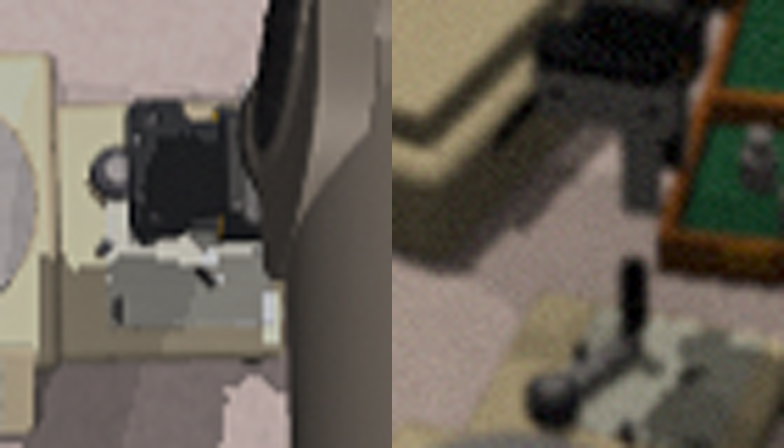

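drive_tool --commands '[[[0,0,0,6.5,-14.7,16,0.5],[0,0,0,6.5,-14.7,30,0.5],[0,0,0,6.5,-14.7,30,0.5],[0,0,0,6.5,-14.7,30,0.5],[0,0,0,6.5,-14.7,30,0.5]]]'

```text
t: 2.8
tcp_pos: [590.2, -173.6, 125.5]
tool_rot: [0.0, 1.0, 0.0, 0.0]
ft_force: [-1.5, -0.1, -0.2]
opening: 47.0
gripper_force: 0.0
```

```bash
python3 -c "
from h import *
s=st();b=snap('side','s2')
p=np.array(s['tcp_pos'])
for c in (b,): print(proj(c,[p+[0,23,-8],p+[0,35,-8],p+[0,-23,-8],[594,-177,107],[586,-170,107]]).round(1).tolist())
cv2.imwrite('pics/c4.png',cv2.resize(cv2.imread('pics/s2.png')[80:140,220:290],None,fx=8,fy=8,interpolation=2))
"
```

```text
{'t': 2.8, 'tcp_pos': [590.243, -173.617, 125.532], 'tool_rot': [0.0, 1.0, 0.0, 0.0], 'ft_force': [-1.48, -0.127, -0.15], 'opening': 46.978, 'gripper_force': 0.0, 'joint_positions': [0.29, 0.423, -0.139, 1.817, 0.073, 0.905, -1.452]}
[[249.7, 118.3], [248.5, 120.8], [254.5, 108.9], [251.4, 115.4], [253.2, 117.3]]
```

View pics/c4.png

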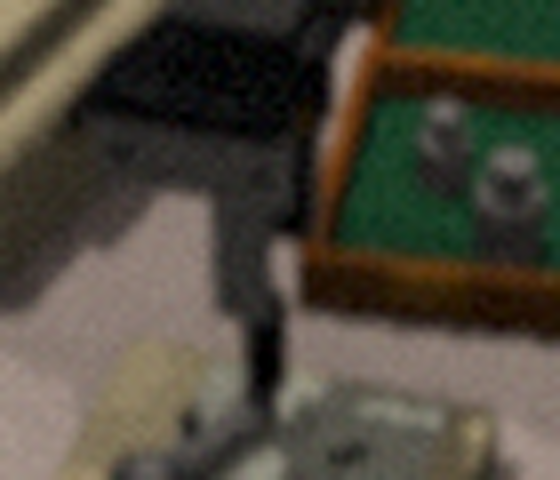

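drive_tool --commands '[[[0,0,0,2,-2,8,0.5],[0,0,0,2,-2,16,0.5],[0,0,0,2,-2,24,0.5],[0,0,0,2,-2,32,0.5],[0,0,0,2,-2,40,0.5]]]'

```text
t: 3.48
tcp_pos: [592.0, -171.3, 84.5]
tool_rot: [-0.0, 1.0, 0.001, -0.0]
ft_force: [-0.4, -0.1, -0.3]
opening: 47.1
gripper_force: 0.0
```

drive_tool --commands '[[[0,0,0,0,0,0,0.4],[0,0,0,0,0,0,0.3],[0,0,0,0,0,0,0.2],[0,0,0,0,0,0,0.1],[0,0,0,0,0,0,0.0]]]' --newtons 5

```text
t: 4.1
tcp_pos: [591.8, -173.6, 85.5]
tool_rot: [0.001, 1.0, -0.0, 0.0]
ft_force: [-0.5, -10.3, -0.9]
opening: 24.9
gripper_force: 5.0
```

drive_tool --commands '[[[0,0,0,0,0,0,0],[0,0,0,0,0,0,0],[0,0,0,0,0,0,0],[0,0,0,0,0,0,0],[0,0,0,0,0,0,0]]]'

```text
t: 4.72
tcp_pos: [591.8, -173.7, 85.5]
tool_rot: [0.001, 1.0, -0.0, 0.0]
ft_force: [-0.4, -10.5, -2.4]
opening: 24.5
gripper_force: 5.0
```

```bash
python3 -c "
from h import *
s=st();b=snap('side','s3')
cv2.imwrite('pics/c5.png',cv2.resize(cv2.imread('pics/s3.png')[80:150,210:290],None,fx=8,fy=8,interpolation=2))
"
```

```text
{'t': 4.725, 'tcp_pos': [591.784, -173.664, 85.512], 'tool_rot': [0.001, 1.0, -0.0, 0.0], 'ft_force': [-0.424, -10.464, -2.357], 'opening': 24.538, 'gripper_force': 5.0, 'joint_positions': [0.284, 0.474, -0.134, 1.841, 0.086, 0.832, -1.465]}
```

View pics/c5.png

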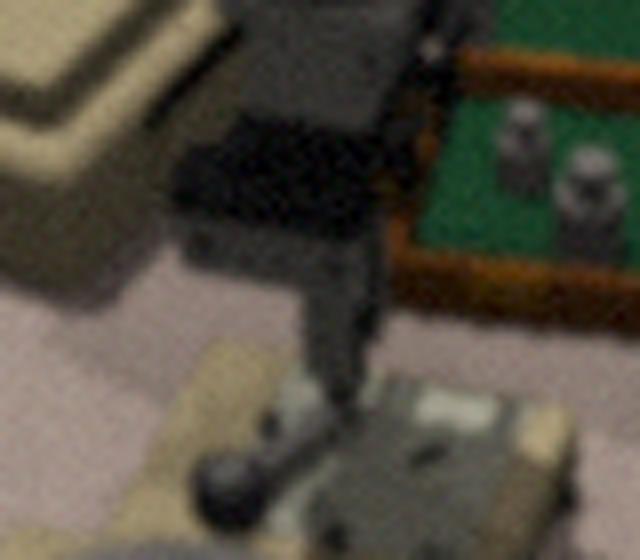

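drive_tool --commands '[[[0,0,0,0,2,0,0],[0,0,0,0,4.3,0,0],[0,0,0,0,4.3,0,0],[0,0,0,0,4.3,0,0],[0,0,0,0,4.3,0,0]]]'

```text
t: 5.4
tcp_pos: [591.8, -178.0, 85.5]
tool_rot: [0.001, 1.0, -0.0, 0.0]
ft_force: [-2.6, -9.1, -1.5]
opening: 16.3
gripper_force: 5.0
```

drive_tool --commands '[[[0,0,0,0,0,0,0],[0,0,0,0,0,0,0],[0,0,0,0,0,0,0],[0,0,0,0,0,0,0],[0,0,0,0,0,0,0]]]'

```text
t: 6.02
tcp_pos: [591.7, -178.0, 85.5]
tool_rot: [0.001, 1.0, -0.0, 0.0]
ft_force: [-1.2, -10.5, -1.4]
opening: 15.9
gripper_force: 5.0
```

drive_tool --commands '[[[0,0,0,-5.7,-2.9,0,0],[0,0,0,-11.2,-6.4,0,0],[0,0,0,-16.3,-10.5,0,0],[0,0,0,-21,-15,0,0],[0,0,0,-25.1,-20,0,0]]]' --newtons 12

```text
t: 6.65
tcp_pos: [564.8, -159.4, 85.4]
tool_rot: [0.002, 1.0, -0.001, -0.001]
ft_force: [-11.0, -17.1, 6.6]
opening: 15.8
gripper_force: 12.0
```

drive_tool --commands '[[[0,0,0,-3.7,-5.3,0,0],[0,0,0,-6.8,-11,0,0],[0,0,0,-9.4,-17,0,0],[0,0,0,-11.3,-23.2,0,0],[0,0,0,-12.6,-29.6,0,0]]]'

```text
t: 7.28
tcp_pos: [553.3, -127.4, 85.3]
tool_rot: [0.001, 1.0, -0.0, -0.001]
ft_force: [-3.5, -7.4, -1.2]
opening: 15.8
gripper_force: 12.0
```

drive_tool --commands '[[[0,0,0,-0.5,-5,0,0],[0,0,0,-0.7,-9,0,0],[0,0,0,-0.7,-11,0,0],[0,0,0,-0.7,-12.5,0,0],[0,0,0,-0.7,-12.5,0,0]]]'

```text
t: 7.9
tcp_pos: [552.7, -118.1, 85.3]
tool_rot: [0.002, 1.0, -0.001, -0.0]
ft_force: [-2.9, -21.3, -3.9]
opening: 15.9
gripper_force: 12.0
```

drive_tool --commands '[[[0,0,0,0,1,0,0.1],[0,0,0,0,2,0,0.3],[0,0,0,0,2,0,0.35],[0,0,0,0,2,-20,0.35],[0,0,0,0,2,-50,0.4]]]'

```text
t: 8.52
tcp_pos: [553.3, -114.9, 135.3]
tool_rot: [-0.0, 1.0, 0.001, -0.001]
ft_force: [-0.2, -0.8, -0.2]
opening: 36.9
gripper_force: 0.0
```

drive_tool --commands '[[[0,0,0,0,-10,-40,0.5],[0,0,0,0,-50,-60,0.6],[0,0,0,0,-100,-60,1],[0,0,0,0,-150,-60,1],[0,0,0,0,-200,-60,1]]]'

```text
t: 9.15
tcp_pos: [553.3, 86.5, 195.7]
tool_rot: [-0.0, 1.0, 0.001, 0.0]
ft_force: [0.2, 0.5, -0.5]
opening: 83.0
gripper_force: 0.0
```

drive_tool --commands '[[[0,0,0,0,-50,0,1],[0,0,0,0,-100,0,1],[0,0,0,2,-150,0,1],[0,0,0,4,-200,0,1],[0,0,0,4,-250,10,1]]]'

```text
t: 9.78
tcp_pos: [557.2, 336.8, 186.0]
tool_rot: [-0.001, 1.0, 0.001, 0.001]
ft_force: [0.6, -0.8, -0.4]
opening: 93.5
gripper_force: 0.0
```

```bash
python3 -c "
from h import *
s=st();a=snap('top','t4');b=snap('side','s4')
x=cv2.resize(cv2.imread('pics/t4.png')[135:195,230:350],None,fx=4,fy=4,interpolation=2)
y=cv2.resize(cv2.imread('pics/s4.png')[100:340,135:335],None,fx=2.4,fy=2.4,interpolation=2)
z=np.zeros((576,960,3),np.uint8)[:, :800]
cv2.imwrite('pics/c6.png',y); cv2.imwrite('pics/c7.png',x)
"
```

```text
{'t': 9.775, 'tcp_pos': [557.196, 336.804, 186.024], 'tool_rot': [-0.001, 1.0, 0.001, 0.001], 'ft_force': [0.603, -0.753, -0.381], 'opening': 93.493, 'gripper_force': 0.0, 'joint_positions': [-0.386, 0.432, -0.341, 1.672, 0.161, 1.063, -2.345]}
```

View pics/c6.png

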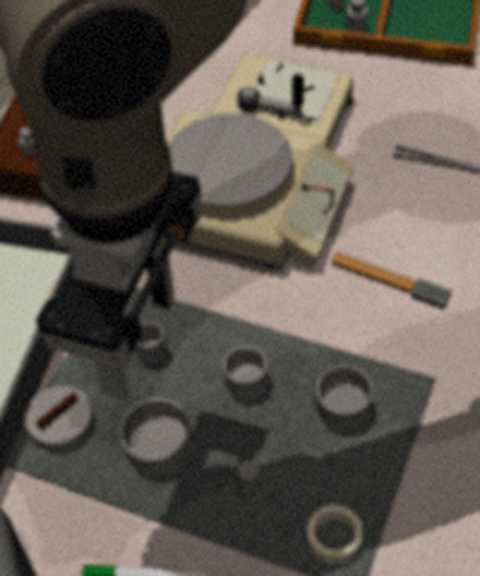

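drive_tool --commands '[[[0,0,0,-1,-7,30,1],[0,0,0,-1,-7,65,1],[0,0,0,-1,-7,100,1],[0,0,0,-1,-7,130,1],[0,0,0,-1,-7,155,1]]]' --newtons 20

```text
t: 10.5
tcp_pos: [555.7, 341.6, 29.1]
tool_rot: [-0.0, 1.0, 0.001, -0.0]
ft_force: [-0.1, -0.4, 0.8]
opening: 94.1
gripper_force: 0.0
```

drive_tool --commands '[[[0,0,0,0,0,0,0.85],[0,0,0,0,0,0,0.7],[0,0,0,0,0,0,0.6],[0,0,0,0,0,0,0.6],[0,0,0,0,0,0,0.6]]]'

```text
t: 11.12
tcp_pos: [556.7, 342.3, 31.6]
tool_rot: [-0.001, 1.0, 0.001, 0.001]
ft_force: [-0.8, 3.5, 8.3]
opening: 68.0
gripper_force: 20.0
```

drive_tool --commands '[[[0,0,0,0,0,-8,0.5],[0,0,0,0,0,-30,0.5],[0,0,0,0,10,-65,0.5],[0,0,0,2,30,-100,0.5],[0,0,0,7,70,-120,0.5]]]'

```text
t: 11.75
tcp_pos: [563.3, 272.6, 153.6]
tool_rot: [-0.001, 1.0, 0.002, 0.001]
ft_force: [0.4, -0.2, -4.5]
opening: 68.1
gripper_force: 20.0
```

drive_tool --commands '[[[0,0,0,6,45,0,0.5],[0,0,0,12,95,0,0.5],[0,0,0,19,145,0,0.5],[0,0,0,26,195,0,0.5],[0,0,0,33,240,0,0.5]]]'

```text
t: 12.38
tcp_pos: [596.5, 29.5, 151.8]
tool_rot: [0.0, 1.0, 0.0, 0.001]
ft_force: [0.3, 0.4, -4.4]
opening: 67.9
gripper_force: 20.0
```

drive_tool --commands '[[[0,0,0,3,20,0,0.5],[0,0,0,5,28,0,0.5],[0,0,0,5,28,10,0.5],[0,0,0,5,28,25,0.5],[0,0,0,5,28,36,0.5]]]'

```text
t: 13.0
tcp_pos: [600.8, 4.7, 112.6]
tool_rot: [-0.0, 1.0, 0.001, -0.001]
ft_force: [0.2, 0.1, -4.0]
opening: 68.2
gripper_force: 20.0
```

```bash
python3 -c "
from h import *
s=st();a=snap('top','t5');b=snap('side','s5')
y=cv2.resize(cv2.imread('pics/s5.png')[80:330,135:335],None,fx=2.4,fy=2.4,interpolation=2)
cv2.imwrite('pics/c8.png',y)
"
```

```text
{'t': 13.0, 'tcp_pos': [600.775, 4.713, 112.584], 'tool_rot': [-0.0, 1.0, 0.001, -0.001], 'ft_force': [0.24, 0.065, -3.999], 'opening': 68.183, 'gripper_force': 19.995, 'joint_positions': [0.085, 0.427, -0.253, 1.853, 0.134, 0.88, -1.8]}
```

View pics/c8.png

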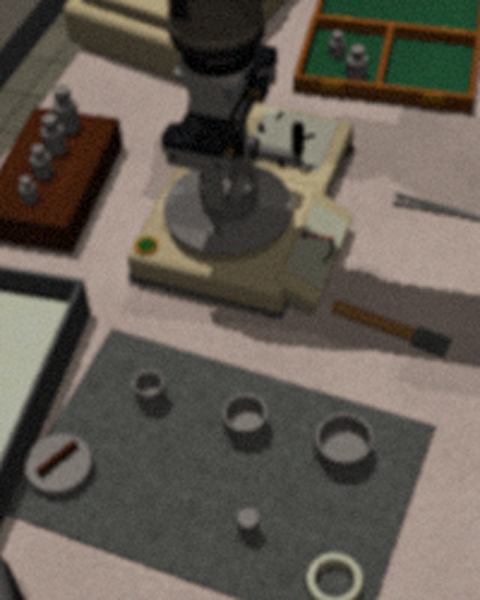

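drive_tool --commands '[[[0,0,0,0,0,3,0.5],[0,0,0,0,0,6,0.5],[0,0,0,0,0,8,0.5],[0,0,0,0,0,9.5,0.5],[0,0,0,0,0,9.5,0.5]]]'

```text
t: 13.72
tcp_pos: [601.5, 3.5, 104.7]
tool_rot: [-0.0, 1.0, 0.001, 0.0]
ft_force: [0.5, -0.3, -4.1]
opening: 68.3
gripper_force: 20.0
```

drive_tool --commands '[[[0,0,0,0,0,0.7,0.5],[0,0,0,0,0,1.4,0.5],[0,0,0,0,0,2,0.5],[0,0,0,0,0,2,0.5],[0,0,0,0,0,2,0.5]]]'

```text
t: 14.35
tcp_pos: [601.5, 3.5, 102.7]
tool_rot: [-0.0, 1.0, 0.001, 0.0]
ft_force: [-1.0, -0.4, -3.9]
opening: 68.4
gripper_force: 20.0
```

drive_tool --commands '[[[0,0,0,0,0,0.5,0.5],[0,0,0,0,0,1.1,0.5],[0,0,0,0,0,1.6,0.5],[0,0,0,0,0,1.6,0.5],[0,0,0,0,0,1.6,0.5]]]'

```text
t: 14.98
tcp_pos: [601.6, 3.6, 102.3]
tool_rot: [0.0, 1.0, 0.001, 0.0]
ft_force: [-7.2, -0.3, 15.7]
opening: 68.2
gripper_force: 20.0
```

drive_tool --commands '[[[0,0,0,0,0,-1,0.8],[0,0,0,0,0,-1,0.85],[0,0,0,0,0,-1,0.85],[0,0,0,0,0,-15,0.9],[0,0,0,0,0,-50,0.9]]]'

```text
t: 15.6
tcp_pos: [600.7, 3.5, 151.1]
tool_rot: [-0.0, 1.0, 0.001, -0.001]
ft_force: [-0.5, -0.5, 0.4]
opening: 84.2
gripper_force: 0.0
```

drive_tool --commands '[[[0,0,0,-5,-7,-35,0.9],[0,0,0,-30,-37,-50,0.9],[0,0,0,-65,-77,-50,0.8],[0,0,0,-100,-117,-50,0.8],[0,0,0,-135,-157,-50,0.8]]]'

```text
t: 16.23
tcp_pos: [465.2, 161.5, 202.2]
tool_rot: [-0.0, 1.0, 0.001, 0.001]
ft_force: [0.4, 0.9, 0.5]
opening: 75.2
gripper_force: 0.0
```

```bash
cat > circ.py <<'E'
from h import *
def ell(s,x,y,z,Dmm,name=''):
    """rim outer centre: radial scan for strongest outward-edge near expected radius, fitEllipse, cast to z"""
    im=cv2.GaussianBlur(s['image'].astype(np.float32).mean(2),(0,0),0.7)
    pts=[]
    for a in np.linspace(0,2*np.pi,72,endpoint=False):
        rr=np.arange(Dmm/2-9,Dmm/2+9,.5)
        X=np.stack([x+rr*np.cos(a),y+rr*np.sin(a),np.full_like(rr,z)],1)
        uv=proj(s,X).astype(np.float32)
        v=cv2.remap(im,uv[None,:,0],uv[None,:,1],cv2.INTER_CUBIC)[0]
        g=np.abs(np.gradient(v)); k=g.argmax(); pts.append(X[k,:2])
    pts=np.array(pts)
    for _ in range(6):
        A=np.c_[2*pts,np.ones(len(pts))]; c=np.linalg.lstsq(A,(pts**2).sum(1),rcond=None)[0]
        R=np.sqrt(c[2]+c[0]**2+c[1]**2); e=np.abs(np.hypot(*(pts-c[:2]).T)-R)
        pts=pts[e<=max(np.quantile(e,.9),.5)]
    print(name,'centre',c[:2].round(1),'D',round(2*R,1),len(pts),'rms',e.std().round(2)); return c[:2]
E
python3 - <<'E'
from circ import *
st();a=snap('top','t6')
for n,x,y,D in (('c2',392.7,244.8,58),('c3',496,246.5,46),('c4',604,242,34),('c5',455.7,357.3,21)): ell(a,x,y,40,D,n)
ell(a,601,4,111,70,'c1'); ell(a,601,4,75,150,'pan')
ell(a,553,-118,107,16,'grip')
y=cv2.resize(cv2.imread('pics/t6.png')[130:240,150:350],None,fx=4,fy=4,interpolation=2)
cv2.imwrite('pics/c9.png',y)
E
```

```text
{'t': 16.225, 'tcp_pos': [465.235, 161.55, 202.161], 'tool_rot': [-0.0, 1.0, 0.001, 0.001], 'ft_force': [0.416, 0.919, 0.461], 'opening': 75.191, 'gripper_force': 0.0, 'joint_positions': [-0.115, 0.162, -0.385, 1.999, 0.073, 0.992, -2.105]}
c2 centre [387.9 250.9] D 55.6 37 rms 0.68
c3 centre [487.5 245.5] D 44.6 37 rms 1.27
c4 centre [602.3 236.7] D 40.9 37 rms 0.45
c5 centre [455.3 360.6] D 17.6 37 rms 0.2
c1 centre [597.2   4.7] D 57.5 37 rms 0.53
pan centre [599.8   5. ] D 155.8 37 rms 0.26
grip centre [ 554.6 -116.5] D 17.5 37 rms 0.31
```

View pics/c9.png

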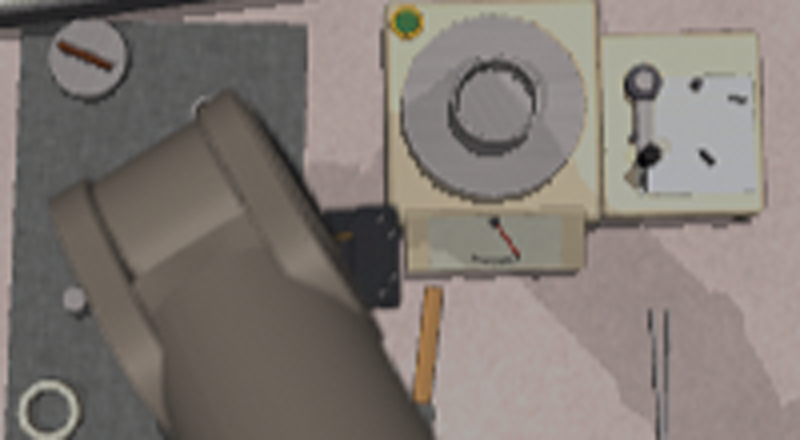

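```bash
python3 - <<'E'
from circ import *
a=snap('top')
print(onz(a,273.4,154.4,111))
im=a['image'].copy(); a['image']=cv2.imread('pics/top0.png')[:,:,::-1]
for n,x,y,D in (('c1',556,343.6,70),('c2',392.7,244.8,58),('c3',496,246.5,46),('c4',604,242,34),('c5',455.7,357.3,21)):
    c=ell(a,x,y,40,D,n)
a['image']=im
x=onz(a,150+(74+.5)/4-.5,130+(299+.5)/4-.5,40);print('c5 now',x)
E
```

```text
[602.44581712   3.62429157 111.        ]
c1 centre [554.1 341. ] D 57.3 37 rms 0.4
c2 centre [389.5 243.9] D 48.7 37 rms 0.56
c3 centre [494.3 243.9] D 34.8 37 rms 0.33
c4 centre [601.9 240.1] D 21.3 38 rms 0.15
c5 centre [455.5 359.3] D 18.3 38 rms 0.14
c5 now [455.74844654 359.78727271  40.        ]
```

drive_tool --commands '[[[0,0,0,-25,-28,10,0.8],[0,0,0,-50,-57,40,0.8],[0,0,0,-73.5,-83.5,70,0.8],[0,0,0,-73.5,-83.5,105,0.8],[0,0,0,-73.5,-83.5,130,0.8]]]'

```text
t: 16.95
tcp_pos: [392.8, 243.8, 70.6]
tool_rot: [0.0, 1.0, 0.001, 0.0]
ft_force: [0.7, -0.0, 1.2]
opening: 75.3
gripper_force: 0.0
```

drive_tool --commands '[[[0,0,0,0,0,8,0.8],[0,0,0,0,0,8,0.8],[0,0,0,0,0,8,0.8],[0,0,0,0,0,8,0.8],[0,0,0,0,0,8,0.8]]]'

```text
t: 17.58
tcp_pos: [393.0, 243.8, 63.6]
tool_rot: [-0.0, 1.0, 0.001, 0.0]
ft_force: [0.3, -0.8, -1.1]
opening: 75.0
gripper_force: 0.0
```

```bash
python3 - <<'E'
from circ import *
s=st();b=snap('side','s7');p=np.array(s['tcp_pos'])
cv2.imwrite('pics/c10.png',cv2.resize(cv2.imread('pics/s7.png')[190:310,190:330],None,fx=4,fy=4,interpolation=2))
print(proj(b,[[p[0],p[1],40],[p[0],p[1]+36,p[2]-8],[p[0],p[1]-36,p[2]-8]]))
E
```

```text
{'t': 17.575, 'tcp_pos': [392.966, 243.807, 63.565], 'tool_rot': [-0.0, 1.0, 0.001, 0.0], 'ft_force': [0.315, -0.836, -1.107], 'opening': 74.959, 'gripper_force': 0.0, 'joint_positions': [-0.315, 0.323, -0.436, 2.18, 0.215, 0.678, -2.469]}
[[277.16094516 259.7971775 ]
 [273.13589592 268.7326735 ]
 [281.40797842 244.29321761]]
```

View pics/c10.png

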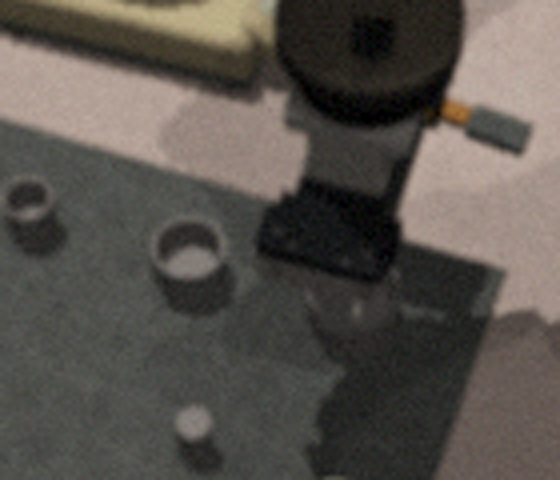

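drive_tool --commands '[[[0,0,0,0,0,8,0.8],[0,0,0,0,0,16,0.8],[0,0,0,0,0,23.5,0.8],[0,0,0,0,0,23.5,0.7],[0,0,0,0,0,23.5,0.6]]]' --newtons 20

```text
t: 18.25
tcp_pos: [392.7, 244.0, 39.6]
tool_rot: [-0.0, 1.0, 0.001, -0.0]
ft_force: [0.2, 0.5, 0.1]
opening: 59.2
gripper_force: 0.5
```

drive_tool --commands '[[[0,0,0,0,0,0,0.5],[0,0,0,0,0,0,0.5],[0,0,0,0,0,0,0.5],[0,0,0,0,0,0,0.5],[0,0,0,0,0,0,0.5]]]'

```text
t: 18.88
tcp_pos: [392.7, 243.7, 39.7]
tool_rot: [-0.0, 1.0, 0.001, 0.0]
ft_force: [-1.1, -0.8, -1.2]
opening: 57.3
gripper_force: 20.0
```

drive_tool --commands '[[[0,0,0,0,0,-5,0.4],[0,0,0,0,0,-25,0.4],[0,0,0,0,0,-60,0.4],[0,0,0,5,6,-105,0.4],[0,0,0,25,29,-145,0.4]]]'

```text
t: 19.5
tcp_pos: [417.2, 215.6, 186.6]
tool_rot: [-0.0, 1.0, 0.002, 0.0]
ft_force: [1.5, 0.3, -2.6]
opening: 57.0
gripper_force: 20.0
```

drive_tool --commands '[[[0,0,0,30,34,-5,0.4],[0,0,0,63,73,-5,0.4],[0,0,0,96,111,-5,0.4],[0,0,0,129,149,-5,0.4],[0,0,0,160,185,-5,0.4]]]'

```text
t: 20.12
tcp_pos: [578.8, 28.6, 189.9]
tool_rot: [-0.0, 1.0, 0.001, 0.0]
ft_force: [-0.2, 0.1, -1.9]
opening: 56.7
gripper_force: 20.0
```

drive_tool --commands '[[[0,0,0,15,17,0,0.4],[0,0,0,23.5,26,0,0.4],[0,0,0,23.5,26,15,0.4],[0,0,0,23.5,26,30,0.4],[0,0,0,23.5,26,30,0.4]]]'

```text
t: 20.75
tcp_pos: [600.0, 5.0, 157.9]
tool_rot: [-0.0, 1.0, 0.001, -0.001]
ft_force: [-0.2, -0.9, -1.4]
opening: 57.2
gripper_force: 20.0
```

```bash
python3 - <<'E'
from circ import *
s=st();b=snap('side','s8');p=np.array(s['tcp_pos'])
cv2.imwrite('pics/c11.png',cv2.resize(cv2.imread('pics/s8.png')[100:190,180:280],None,fx=5,fy=5,interpolation=2))
E
```

```text
{'t': 20.75, 'tcp_pos': [599.989, 4.969, 157.868], 'tool_rot': [-0.0, 1.0, 0.001, -0.001], 'ft_force': [-0.238, -0.852, -1.353], 'opening': 57.235, 'gripper_force': 20.0, 'joint_positions': [0.099, 0.376, -0.269, 1.817, 0.118, 0.968, -1.788]}
```

View pics/c11.png

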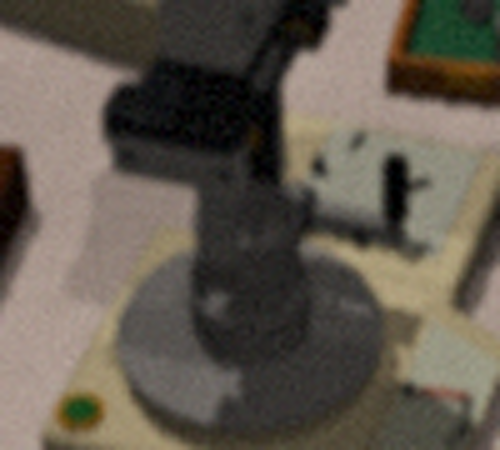

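drive_tool --commands '[[[0,0,0,0.3,0,6,0.4],[0,0,0,0.3,0,12,0.4],[0,0,0,0.3,0,16,0.4],[0,0,0,0.3,0,20,0.4],[0,0,0,0.3,0,23,0.4]]]'

```text
t: 21.42
tcp_pos: [601.7, 4.0, 136.3]
tool_rot: [-0.0, 1.0, 0.001, -0.0]
ft_force: [0.4, 1.0, -1.8]
opening: 56.8
gripper_force: 20.0
```

drive_tool --commands '[[[0,0,0,0,0,4,0.4],[0,0,0,0,0,8,0.4],[0,0,0,0,0,11,0.4],[0,0,0,0,0,12.5,0.4],[0,0,0,0,0,12.5,0.4]]]'

```text
t: 22.05
tcp_pos: [601.7, 4.0, 124.0]
tool_rot: [-0.0, 1.0, 0.001, -0.0]
ft_force: [-0.2, -0.5, -2.2]
opening: 57.3
gripper_force: 20.0
```

drive_tool --commands '[[[0,0,0,0,0,1,0.4],[0,0,0,0,0,2,0.4],[0,0,0,0,0,2.8,0.4],[0,0,0,0,0,3.2,0.4],[0,0,0,0,0,3.2,0.4]]]'

```text
t: 22.68
tcp_pos: [601.7, 4.0, 120.9]
tool_rot: [-0.0, 1.0, 0.001, -0.0]
ft_force: [0.1, -0.4, -1.8]
opening: 57.2
gripper_force: 20.0
```

drive_tool --commands '[[[0,0,0,0,0,0.4,0.4],[0,0,0,0,0,0.4,0.7],[0,0,0,0,0,0.4,0.75],[0,0,0,0,0,-10,0.75],[0,0,0,0,0,-40,0.75]]]'

```text
t: 23.3
tcp_pos: [601.0, 4.0, 160.8]
tool_rot: [-0.0, 1.0, 0.001, -0.001]
ft_force: [0.1, 0.1, 1.1]
opening: 70.4
gripper_force: 0.0
```

drive_tool --commands '[[[0,0,0,0,0,-30,0.7],[0,0,0,-15,-35,-30,0.7],[0,0,0,-35,-80,-30,0.7],[0,0,0,-55,-126,-30,0.7],[0,0,0,-75,-172,-30,0.7]]]'

```text
t: 23.92
tcp_pos: [526.0, 177.3, 191.9]
tool_rot: [-0.0, 1.0, 0.0, 0.001]
ft_force: [0.3, 0.6, -0.2]
opening: 66.0
gripper_force: 0.0
```

```bash
python3 - <<'E'
from circ import *
s=st();b=snap('side','s9')
b0=dict(b);b0['image']=cv2.imread('pics/side0.png')[:,:,::-1]
d=cv2.absdiff(b['image'][190:330,150:320],np.ascontiguousarray(b0['image'])[190:330,150:320]).max(2)
# brightness-based blobs shift check via template matching against first picture
for n,(x,y) in {'c3':(492,253),'c4':(600,249),'c5':(451,362)}.items():
    u,v=proj(b,[x,y,35])[0].round().astype(int)
    T=b0['image'][v-14:v+14,u-14:u+14]; W=np.ascontiguousarray(b['image'][v-30:v+30,u-30:u+30])
    m=cv2.matchTemplate(W,np.ascontiguousarray(T),cv2.TM_CCOEFF_NORMED);_,mx,_,loc=cv2.minMaxLoc(m)
    print(n,mx,loc,'expect (16,16)')
E
```

```text
{'t': 23.925, 'tcp_pos': [525.998, 177.273, 191.861], 'tool_rot': [-0.0, 1.0, 0.0, 0.001], 'ft_force': [0.341, 0.576, -0.209], 'opening': 65.965, 'gripper_force': 0.0, 'joint_positions': [-0.134, 0.275, -0.364, 1.882, 0.115, 1.003, -2.117]}
c3 0.603169858455658 (16, 16) expect (16,16)
c4 0.9178956151008606 (16, 16) expect (16,16)
c5 0.9325816631317139 (16, 16) expect (16,16)
```

drive_tool --commands '[[[0,0,0,-15,-35,5,0.7],[0,0,0,-30.5,-69,30,0.7],[0,0,0,-30.5,-69,65,0.7],[0,0,0,-30.5,-69,100,0.7],[0,0,0,-30.5,-69,125,0.7]]]'

```text
t: 24.6
tcp_pos: [495.9, 244.7, 65.1]
tool_rot: [0.0, 1.0, 0.001, -0.0]
ft_force: [0.0, 0.5, 0.1]
opening: 65.7
gripper_force: 0.0
```

drive_tool --commands '[[[0,0,0,0,0,9,0.7],[0,0,0,0,0,18,0.7],[0,0,0,0,0,25,0.7],[0,0,0,0,0,25,0.7],[0,0,0,0,0,25,0.7]]]'

```text
t: 25.22
tcp_pos: [496.2, 245.0, 41.4]
tool_rot: [-0.0, 1.0, 0.001, 0.0]
ft_force: [0.5, -0.3, 0.5]
opening: 65.5
gripper_force: 0.0
```

Close with 1.5 mm more descent, then lift and travel.

drive_tool --commands '[[[0,0,0,0,0,1.5,0.6],[0,0,0,0,0,1.5,0.5],[0,0,0,0,0,1.5,0.4],[0,0,0,0,0,1.5,0.35],[0,0,0,0,0,1.5,0.35]]]'

```text
t: 25.85
tcp_pos: [496.1, 245.0, 39.5]
tool_rot: [-0.0, 1.0, 0.001, 0.0]
ft_force: [0.8, 0.4, 2.1]
opening: 44.4
gripper_force: 20.0
```

drive_tool --commands '[[[0,0,0,0,0,0,0.3],[0,0,0,0,0,0,0.3],[0,0,0,0,0,-8,0.3],[0,0,0,0,0,-30,0.3],[0,0,0,0,0,-65,0.3]]]'

```text
t: 26.48
tcp_pos: [495.1, 244.3, 104.6]
tool_rot: [0.0, 1.0, 0.001, -0.001]
ft_force: [0.2, -0.1, -0.7]
opening: 44.3
gripper_force: 20.0
```

drive_tool --commands '[[[0,0,0,0,0,-40,0.3],[0,0,0,3,8,-75,0.3],[0,0,0,17,40,-88,0.3],[0,0,0,36,84,-88,0.3],[0,0,0,56,128,-88,0.3]]]'

```text
t: 27.1
tcp_pos: [552.3, 115.6, 193.1]
tool_rot: [-0.0, 1.0, 0.001, 0.0]
ft_force: [0.9, 0.3, -0.4]
opening: 44.7
gripper_force: 20.0
```

drive_tool --commands '[[[0,0,0,19,44,0,0.3],[0,0,0,35,80,0,0.3],[0,0,0,45,104,0,0.3],[0,0,0,49.4,113.1,5,0.3],[0,0,0,49.4,113.1,20,0.3]]]'

```text
t: 27.72
tcp_pos: [601.9, 4.1, 172.2]
tool_rot: [-0.0, 1.0, 0.0, 0.0]
ft_force: [1.0, 0.5, -1.4]
opening: 44.7
gripper_force: 20.0
```

drive_tool --commands '[[[0,0,0,0,0,8,0.3],[0,0,0,0,0,14,0.3],[0,0,0,0,0,20,0.3],[0,0,0,0,0,25,0.3],[0,0,0,0,0,28,0.3]]]'

```text
t: 28.35
tcp_pos: [601.6, 4.0, 144.1]
tool_rot: [-0.0, 1.0, 0.001, -0.0]
ft_force: [-0.6, 0.1, -0.7]
opening: 44.5
gripper_force: 20.0
```

Inside cup2 with no contact; seat is at about 130.5.

drive_tool --commands '[[[0,0,0,0,0,4,0.3],[0,0,0,0,0,8,0.3],[0,0,0,0,0,11,0.3],[0,0,0,0,0,13,0.3],[0,0,0,0,0,13.4,0.3]]]'

```text
t: 28.98
tcp_pos: [601.6, 3.9, 130.8]
tool_rot: [-0.0, 1.0, 0.001, -0.0]
ft_force: [-0.9, -0.2, -0.7]
opening: 45.0
gripper_force: 20.0
```

drive_tool --commands '[[[0,0,0,0,0,0.3,0.3],[0,0,0,0,0,0.3,0.5],[0,0,0,0,0,0.3,0.6],[0,0,0,0,0,-10,0.6],[0,0,0,0,0,-40,0.6]]]'

```text
t: 29.6
tcp_pos: [601.0, 3.9, 171.0]
tool_rot: [-0.0, 1.0, 0.001, -0.001]
ft_force: [-0.0, -0.1, 0.6]
opening: 56.6
gripper_force: 0.0
```

```bash
python3 - <<'E'
from circ import *
s=st();b=snap('side','s10')
b0=cv2.imread('pics/side0.png')[:,:,::-1]
for n,(x,y) in {'c4':(600,249),'c5':(451,362)}.items():
    u,v=proj(b,[x,y,35])[0].round().astype(int)
    T=b0[v-12:v+12,u-12:u+12]; W=np.ascontiguousarray(b['image'][v-30:v+30,u-30:u+30])
    m=cv2.matchTemplate(W,np.ascontiguousarray(T),cv2.TM_CCOEFF_NORMED);_,mx,_,loc=cv2.minMaxLoc(m)
    print(n,mx,loc,'expect (18,18)')
E
```

```text
{'t': 29.6, 'tcp_pos': [601.026, 3.857, 170.96], 'tool_rot': [-0.0, 1.0, 0.001, -0.001], 'ft_force': [-0.038, -0.073, 0.594], 'opening': 56.616, 'gripper_force': 0.0, 'joint_positions': [0.105, 0.363, -0.273, 1.803, 0.114, 0.993, -1.784]}
c4 0.9499068260192871 (18, 18) expect (18,18)
c5 0.961579442024231 (18, 18) expect (18,18)
```

drive_tool --commands '[[[0,0,0,0,-5,-20,0.6],[0,0,0,0.5,-45,-20,0.55],[0,0,0,1,-95,-20,0.55],[0,0,0,2,-145,-20,0.55],[0,0,0,2.8,-195,-20,0.55]]]'

```text
t: 30.28
tcp_pos: [604.5, 200.5, 192.0]
tool_rot: [-0.0, 1.0, 0.0, 0.001]
ft_force: [0.7, 1.1, -0.1]
opening: 51.7
gripper_force: 0.0
```

drive_tool --commands '[[[0,0,0,0,-35,0,0.55],[0,0,0,0,-42.5,20,0.55],[0,0,0,0,-42.5,55,0.55],[0,0,0,0,-42.5,90,0.55],[0,0,0,0,-42.5,120,0.55]]]'

```text
t: 30.9
tcp_pos: [604.1, 240.1, 69.5]
tool_rot: [0.0, 1.0, 0.0, -0.0]
ft_force: [0.3, -0.2, -0.1]
opening: 51.7
gripper_force: 0.0
```

drive_tool --commands '[[[0,0,0,0,0,10,0.55],[0,0,0,0,0,20,0.55],[0,0,0,0,0,30.5,0.55],[0,0,0,0,0,30.5,0.55],[0,0,0,0,0,30.5,0.5]]]'

```text
t: 31.52
tcp_pos: [604.5, 241.6, 41.0]
tool_rot: [-0.0, 1.0, 0.001, 0.0]
ft_force: [0.6, 0.7, -0.5]
opening: 47.9
gripper_force: 0.0
```

drive_tool --commands '[[[0,0,0,0,0,1,0.4],[0,0,0,0,0,1,0.3],[0,0,0,0,0,1,0.25],[0,0,0,0,0,1,0.2],[0,0,0,0,0,1,0.2]]]' --newtons 15

```text
t: 32.15
tcp_pos: [604.3, 241.5, 39.7]
tool_rot: [-0.0, 1.0, 0.001, 0.0]
ft_force: [-0.3, 1.6, 2.4]
opening: 33.3
gripper_force: 15.0
```

drive_tool --commands '[[[0,0,0,0,0,0,0.2],[0,0,0,0,0,0,0.2],[0,0,0,0,0,-8,0.2],[0,0,0,0,0,-30,0.2],[0,0,0,0,0,-65,0.2]]]'

```text
t: 32.78
tcp_pos: [603.7, 241.1, 105.7]
tool_rot: [0.0, 1.0, 0.001, -0.001]
ft_force: [1.4, 0.1, 0.3]
opening: 33.5
gripper_force: 15.0
```

drive_tool --commands '[[[0,0,0,0,0,-40,0.2],[0,0,0,0,10,-80,0.2],[0,0,0,0,40,-100,0.2],[0,0,0,-1,85,-100,0.2],[0,0,0,-2,135,-100,0.2]]]'

```text
t: 33.4
tcp_pos: [602.3, 105.5, 206.5]
tool_rot: [-0.0, 1.0, 0.001, 0.001]
ft_force: [-0.0, -0.5, 0.3]
opening: 33.4
gripper_force: 15.0
```

drive_tool --commands '[[[0,0,0,-0.7,45,0,0.2],[0,0,0,-0.7,80,0,0.2],[0,0,0,-0.7,98,0,0.2],[0,0,0,-0.7,102.6,5,0.2],[0,0,0,-0.7,102.6,20,0.2]]]'

```text
t: 34.02
tcp_pos: [602.2, 5.0, 184.5]
tool_rot: [-0.0, 1.0, 0.001, 0.001]
ft_force: [0.5, 1.0, -0.7]
opening: 33.2
gripper_force: 15.0
```

drive_tool --commands '[[[0,0,0,0,0,8,0.2],[0,0,0,0,0,14,0.2],[0,0,0,0,0,20,0.2],[0,0,0,0,0,25,0.2],[0,0,0,0,0,29,0.2]]]'

```text
t: 34.65
tcp_pos: [601.8, 3.8, 155.2]
tool_rot: [-0.0, 1.0, 0.001, 0.0]
ft_force: [0.4, -0.3, 0.2]
opening: 33.6
gripper_force: 15.0
```

drive_tool --commands '[[[0,0,0,0,0,5,0.2],[0,0,0,0,0,9,0.2],[0,0,0,0,0,12,0.2],[0,0,0,0,0,14,0.2],[0,0,0,0,0,14.2,0.2]]]'

```text
t: 35.28
tcp_pos: [601.7, 3.8, 141.2]
tool_rot: [-0.0, 1.0, 0.001, -0.0]
ft_force: [0.9, 1.1, -0.9]
opening: 33.6
gripper_force: 15.0
```

drive_tool --commands '[[[0,0,0,0,0,0.3,0.2],[0,0,0,0,0,0.3,0.4],[0,0,0,0,0,0.3,0.5],[0,0,0,0,0,-10,0.5],[0,0,0,0,0,-45,0.5]]]'

```text
t: 35.9
tcp_pos: [600.8, 3.8, 186.0]
tool_rot: [-0.0, 1.0, 0.001, -0.001]
ft_force: [0.2, 0.3, 1.4]
opening: 47.4
gripper_force: 0.0
```

```bash
python3 - <<'E'
from circ import *
s=st();b=snap('side','s11')
b0=cv2.imread('pics/side0.png')[:,:,::-1]
for n,(x,y) in {'c5':(451,362)}.items():
    u,v=proj(b,[x,y,35])[0].round().astype(int)
    T=b0[v-12:v+12,u-12:u+12]; W=np.ascontiguousarray(b['image'][v-30:v+30,u-30:u+30])
    m=cv2.matchTemplate(W,np.ascontiguousarray(T),cv2.TM_CCOEFF_NORMED);_,mx,_,loc=cv2.minMaxLoc(m)
    print(n,mx,loc,'expect (18,18)')
E
```

```text
{'t': 35.9, 'tcp_pos': [600.832, 3.75, 185.95], 'tool_rot': [-0.0, 1.0, 0.001, -0.001], 'ft_force': [0.158, 0.252, 1.416], 'opening': 47.4, 'gripper_force': 0.0, 'joint_positions': [0.109, 0.349, -0.278, 1.788, 0.11, 1.022, -1.78]}
c5 0.9627678990364075 (18, 18) expect (18,18)
```

drive_tool --commands '[[[0,0,0,-8,-20,-10,0.5],[0,0,0,-28,-68,-10,0.5],[0,0,0,-48,-116,-10,0.5],[0,0,0,-68,-164,-10,0.5],[0,0,0,-88,-212,-10,0.5]]]'

```text
t: 36.58
tcp_pos: [512.0, 218.0, 196.8]
tool_rot: [-0.0, 1.0, 0.001, 0.0]
ft_force: [0.2, 0.0, -0.0]
opening: 47.1
gripper_force: 0.0
```

drive_tool --commands '[[[0,0,0,-20,-48,10,0.5],[0,0,0,-40,-96,20,0.5],[0,0,0,-58,-142,45,0.5],[0,0,0,-58,-142,80,0.5],[0,0,0,-58,-142,115,0.5]]]'

```text
t: 37.2
tcp_pos: [454.0, 359.1, 80.7]
tool_rot: [-0.0, 1.0, 0.002, 0.0]
ft_force: [0.6, 0.1, -0.7]
opening: 47.2
gripper_force: 0.0
```

drive_tool --commands '[[[0,0,0,0,0,8,0.5],[0,0,0,0,0,8,0.5],[0,0,0,0,0,8,0.5],[0,0,0,0,0,8,0.5],[0,0,0,0,0,8,0.5]]]'

```text
t: 37.83
tcp_pos: [455.6, 357.7, 73.9]
tool_rot: [-0.0, 1.0, 0.001, 0.0]
ft_force: [0.2, -0.2, -0.3]
opening: 47.0
gripper_force: 0.0
```

Down 34 and close.

drive_tool --commands '[[[0,0,0,0,0,12,0.5],[0,0,0,0,0,24,0.5],[0,0,0,0,0,34,0.45],[0,0,0,0,0,34,0.35],[0,0,0,0,0,34,0.25]]]'

```text
t: 38.45
tcp_pos: [455.3, 357.8, 39.3]
tool_rot: [-0.0, 1.0, 0.001, -0.0]
ft_force: [-0.1, 0.4, 0.7]
opening: 26.5
gripper_force: 0.0
```

drive_tool --commands '[[[0,0,0,0,0,0,0.15],[0,0,0,0,0,0,0.1],[0,0,0,0,0,0,0.1],[0,0,0,0,0,0,0.1],[0,0,0,0,0,0,0.1]]]'

```text
t: 39.08
tcp_pos: [455.4, 357.7, 39.4]
tool_rot: [-0.0, 1.0, 0.001, 0.0]
ft_force: [0.7, -0.1, 2.2]
opening: 19.9
gripper_force: 15.0
```

drive_tool --commands '[[[0,0,0,0,0,-5,0.1],[0,0,0,0,0,-30,0.1],[0,0,0,0,0,-70,0.1],[0,0,0,0,0,-115,0.1],[0,0,0,0,0,-150,0.1]]]'

```text
t: 39.7
tcp_pos: [455.4, 357.7, 191.4]
tool_rot: [-0.0, 1.0, 0.001, 0.0]
ft_force: [-0.3, 0.5, -0.3]
opening: 20.1
gripper_force: 15.0
```

drive_tool --commands '[[[0,0,0,10,24,-15,0.1],[0,0,0,30,72,-25,0.1],[0,0,0,50,120,-25,0.1],[0,0,0,70,168,-25,0.1],[0,0,0,90,216,-25,0.1]]]'

```text
t: 40.33
tcp_pos: [545.9, 140.0, 214.7]
tool_rot: [-0.0, 1.0, 0.001, 0.0]
ft_force: [1.4, -0.9, 0.4]
opening: 20.4
gripper_force: 15.0
```

drive_tool --commands '[[[0,0,0,19,46,0,0.1],[0,0,0,37,90,0,0.1],[0,0,0,50,122,0,0.1],[0,0,0,56.2,137.9,0,0.1],[0,0,0,56.2,137.9,10,0.1]]]'

```text
t: 40.95
tcp_pos: [602.3, 3.6, 204.4]
tool_rot: [-0.0, 1.0, 0.0, 0.001]
ft_force: [0.3, -0.1, -0.9]
opening: 20.2
gripper_force: 15.0
```

drive_tool --commands '[[[0,0,0,0,0,8,0.1],[0,0,0,0,0,17,0.1],[0,0,0,0,0,17,0.1],[0,0,0,0,0,17,0.1],[0,0,0,0,0,17,0.1]]]'

```text
t: 41.58
tcp_pos: [602.1, 4.0, 187.6]
tool_rot: [-0.0, 1.0, 0.001, 0.0]
ft_force: [0.0, -0.1, -0.3]
opening: 19.9
gripper_force: 15.0
```

```bash
python3 - <<'E'
from circ import *
s=st();b=snap('side','s12')
cv2.imwrite('pics/c12.png',cv2.resize(cv2.imread('pics/s12.png')[90:190,180:280],None,fx=5.5,fy=5.5,interpolation=2))
E
```

```text
{'t': 41.575, 'tcp_pos': [602.145, 4.03, 187.643], 'tool_rot': [-0.0, 1.0, 0.001, 0.0], 'ft_force': [0.023, -0.098, -0.305], 'opening': 19.901, 'gripper_force': 14.971, 'joint_positions': [0.106, 0.347, -0.274, 1.787, 0.108, 1.022, -1.779]}
```

View pics/c12.png

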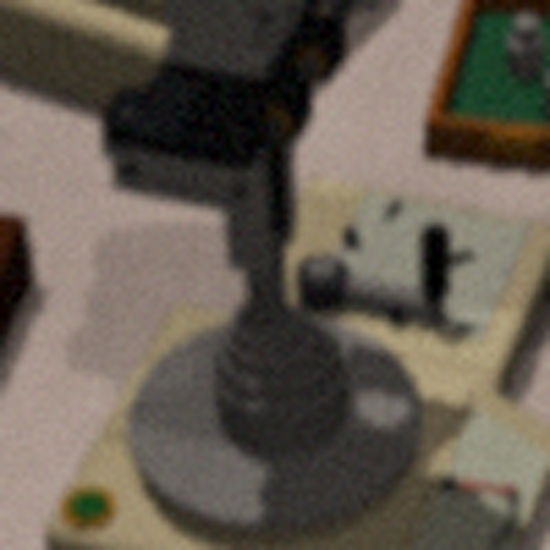

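drive_tool --commands '[[[0,0,0,-0.3,0,6,0.1],[0,0,0,-0.3,0,11,0.1],[0,0,0,-0.3,0,15,0.1],[0,0,0,-0.3,0,19,0.1],[0,0,0,-0.3,0,23,0.1]]]'

```text
t: 42.25
tcp_pos: [601.7, 3.9, 164.0]
tool_rot: [-0.0, 1.0, 0.001, -0.0]
ft_force: [-0.2, 0.1, -0.5]
opening: 19.7
gripper_force: 15.0
```

drive_tool --commands '[[[0,0,0,0,0,4,0.1],[0,0,0,0,0,8,0.1],[0,0,0,0,0,11,0.1],[0,0,0,0,0,13.5,0.1],[0,0,0,0,0,13.5,0.1]]]'

```text
t: 42.88
tcp_pos: [601.7, 3.9, 150.7]
tool_rot: [-0.0, 1.0, 0.001, -0.0]
ft_force: [0.5, -0.0, -0.6]
opening: 19.8
gripper_force: 15.0
```

drive_tool --commands '[[[0,0,0,0,0,0.3,0.1],[0,0,0,0,0,0.3,0.3],[0,0,0,0,0,0.3,0.4],[0,0,0,0,0,-10,0.4],[0,0,0,0,0,-45,0.4]]]'

```text
t: 43.5
tcp_pos: [600.7, 3.8, 195.4]
tool_rot: [-0.0, 1.0, 0.001, -0.001]
ft_force: [0.2, -0.2, 0.2]
opening: 38.0
gripper_force: 0.0
```

drive_tool --commands '[[[0,0,0,0,0,-20,0.4],[0,0,0,-15,35,-20,0.4],[0,0,0,-34,80,-20,0.4],[0,0,0,-49,121.5,-20,0.4],[0,0,0,-49,121.5,-20,0.4]]]'

```text
t: 44.12
tcp_pos: [551.8, -121.3, 216.7]
tool_rot: [0.001, 1.0, -0.002, 0.0]
ft_force: [-0.6, 0.3, -0.1]
opening: 37.5
gripper_force: 0.0
```

```bash
python3 - <<'E'
from circ import *
s=st();b=snap('side','s13')
a=snap('top','t13')
cv2.imwrite('pics/c13.png',np.hstack([cv2.resize(cv2.imread('pics/s13.png')[110:190,180:270],(450,400),interpolation=2),cv2.resize(cv2.imread('pics/t13.png')[130:190,240:292],(347,400),interpolation=2)]))
E
```

```text
{'t': 44.125, 'tcp_pos': [551.833, -121.258, 216.671], 'tool_rot': [0.001, 1.0, -0.002, 0.0], 'ft_force': [-0.604, 0.335, -0.063], 'opening': 37.456, 'gripper_force': 0.0, 'joint_positions': [0.289, 0.255, -0.223, 1.841, 0.065, 1.052, -1.533]}
```

View pics/c13.png

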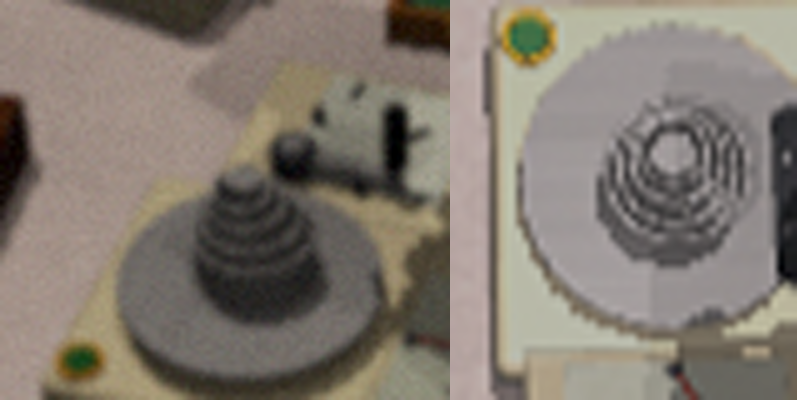

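drive_tool --commands '[[[0,0,0,0.5,-2,35,0.4],[0,0,0,0.5,-2,75,0.4],[0,0,0,0.5,-2,105,0.4],[0,0,0,0.5,-2,122,0.4],[0,0,0,0.5,-2,130,0.4]]]'

```text
t: 44.85
tcp_pos: [553.6, -114.8, 85.4]
tool_rot: [-0.0, 1.0, 0.001, -0.0]
ft_force: [-0.6, -0.5, 0.1]
opening: 37.6
gripper_force: 0.0
```

drive_tool --commands '[[[0,0,0,0,0,0,0.35],[0,0,0,0,0,0,0.3],[0,0,0,0,0,0,0.25],[0,0,0,0,0,0,0.22],[0,0,0,0,0,0,0.21]]]' --newtons 5

```text
t: 45.48
tcp_pos: [553.6, -116.7, 86.3]
tool_rot: [0.0, 1.0, 0.0, 0.0]
ft_force: [-0.2, -5.4, 4.3]
opening: 19.7
gripper_force: 2.8
```

drive_tool --commands '[[[0,0,0,0,3,0,0.2],[0,0,0,0,3,0,0.15],[0,0,0,0,3,0,0.1],[0,0,0,0,3,0,0.1],[0,0,0,0,3,0,0.1]]]' --newtons 12

```text
t: 46.1
tcp_pos: [553.2, -118.8, 85.8]
tool_rot: [0.0, 1.0, 0.001, -0.0]
ft_force: [-0.9, -3.3, 1.8]
opening: 15.3
gripper_force: 12.0
```

```bash
python3 -c "
from h import *
st()"
```

```text
{'t': 46.1, 'tcp_pos': [553.239, -118.819, 85.786], 'tool_rot': [0.0, 1.0, 0.001, -0.0], 'ft_force': [-0.933, -3.277, 1.838], 'opening': 15.268, 'gripper_force': 12.0, 'joint_positions': [0.27, 0.408, -0.212, 1.953, 0.118, 0.792, -1.578]}
```

drive_tool --commands '[[[0,0,0,0.1,4,0,0.1],[0,0,0,0.7,10.3,0,0.1],[0,0,0,2,16.6,0,0.1],[0,0,0,3.9,22.8,0,0.1],[0,0,0,6.5,28.8,0,0.1]]]'

```text
t: 46.72
tcp_pos: [559.8, -146.5, 85.7]
tool_rot: [-0.001, 1.0, 0.001, -0.0]
ft_force: [-1.5, 4.7, 4.0]
opening: 16.0
gripper_force: 12.0
```

drive_tool --commands '[[[0,0,0,3.1,5.5,0,0.1],[0,0,0,5.6,9.2,0,0.1],[0,0,0,8.3,12.7,0,0.1],[0,0,0,8.3,12.7,0,0.1],[0,0,0,8.3,12.7,0,0.1]]]'

```text
t: 47.35
tcp_pos: [568.4, -159.8, 85.8]
tool_rot: [-0.0, 1.0, 0.001, 0.0]
ft_force: [1.2, 3.1, 0.3]
opening: 15.7
gripper_force: 12.0
```

```bash
cat > lev.py <<'E'
from h import *
s=st(); d=np.array(s['tcp_pos'][:2])-[618.3,-118.9]
print('R',np.hypot(*d),'q',np.arctan2(-d[1],-d[0])+.012)
E
python3 lev.py
```

```text
{'t': 47.35, 'tcp_pos': [568.427, -159.781, 85.759], 'tool_rot': [-0.0, 1.0, 0.001, 0.0], 'ft_force': [1.153, 3.082, 0.282], 'opening': 15.681, 'gripper_force': 12.0, 'joint_positions': [0.324, 0.441, -0.2, 1.898, 0.116, 0.813, -1.507]}
R 64.48640520537731 q 0.698638954645979
```

drive_tool --commands '[[[0,0,0,0,0,0,0.1],[0,0,0,0,0,0,0.1],[0,0,0,0,0,0,0.1],[0,0,0,0,0,0,0.1],[0,0,0,0,0,0,0.1]]]'

```text
t: 47.98
tcp_pos: [568.4, -159.8, 85.8]
tool_rot: [-0.0, 1.0, 0.001, 0.0]
ft_force: [2.4, 4.4, -0.9]
opening: 15.8
gripper_force: 12.0
```

drive_tool --commands '[[[0,0,0,0,0,0,0.1],[0,0,0,0,0,0,0.1],[0,0,0,0,0,0,0.1],[0,0,0,0,0,0,0.1],[0,0,0,0,0,0,0.1]]]'

```text
t: 48.6
tcp_pos: [568.4, -159.8, 85.8]
tool_rot: [-0.0, 1.0, 0.001, 0.0]
ft_force: [2.6, 5.3, -0.5]
opening: 15.7
gripper_force: 12.0
```

drive_tool --commands '[[[0,0,0,0,0,0,0.1],[0,0,0,0,0,0,0.1],[0,0,0,0,0,0,0.1],[0,0,0,0,0,0,0.1],[0,0,0,0,0,0,0.1]]]'

```text
t: 49.22
tcp_pos: [568.4, -159.8, 85.8]
tool_rot: [-0.0, 1.0, 0.001, 0.0]
ft_force: [1.7, 5.0, -0.1]
opening: 15.9
gripper_force: 12.0
```

drive_tool --commands '[[[0,0,0,0,0,0,0.1],[0,0,0,0,0,0,0.1],[0,0,0,0,0,0,0.1],[0,0,0,0,0,0,0.1],[0,0,0,0,0,0,0.1]]]'

```text
t: 49.85
tcp_pos: [568.4, -159.8, 85.8]
tool_rot: [-0.0, 1.0, 0.001, 0.0]
ft_force: [3.2, 5.1, -0.3]
opening: 15.9
gripper_force: 12.0
```

drive_tool --commands '[[[0,0,0,4.5,4.9,0,0.1],[0,0,0,9.3,9.2,0,0.1],[0,0,0,14.5,13,0,0.1],[0,0,0,20.1,16.3,0,0.1],[0,0,0,26,19,0,0.1]]]'

```text
t: 50.48
tcp_pos: [593.5, -178.9, 85.7]
tool_rot: [-0.0, 1.0, 0.001, -0.001]
ft_force: [-2.7, 5.7, 5.5]
opening: 15.9
gripper_force: 12.0
```

drive_tool --commands '[[[0,0,0,4.9,1.8,0,0.1],[0,0,0,9.3,3,0,0.1],[0,0,0,13.2,3.8,0,0.1],[0,0,0,15.1,4.1,0,0.1],[0,0,0,15.1,4.1,0,0.1]]]'

```text
t: 51.1
tcp_pos: [608.7, -183.2, 85.7]
tool_rot: [-0.0, 1.0, 0.001, -0.001]
ft_force: [-3.3, 3.8, 4.9]
opening: 15.6
gripper_force: 12.0
```

```bash
python3 lev.py
```

```text
{'t': 51.1, 'tcp_pos': [608.694, -183.17, 85.671], 'tool_rot': [-0.0, 1.0, 0.001, -0.001], 'ft_force': [-3.306, 3.756, 4.921], 'opening': 15.587, 'gripper_force': 12.001, 'joint_positions': [0.334, 0.504, -0.189, 1.792, 0.12, 0.858, -1.48]}
R 64.98388598217579 q 1.4344256886900733
```

drive_tool --commands '[[[0,0,0,1,0,0,0.1],[0,0,0,2,0,0,0.1],[0,0,0,3,0,0,0.1],[0,0,0,3,0,0,0.1],[0,0,0,3,0,0,0.1]]]'

```text
t: 51.72
tcp_pos: [610.8, -183.6, 85.6]
tool_rot: [0.0, 1.0, 0.0, -0.001]
ft_force: [-9.1, 3.0, 7.7]
opening: 15.4
gripper_force: 12.0
```

```bash
python3 - <<'E'
from h import *
import lev
a=snap('top'); 
im=cv2.imread('pics/t13.png')
cv2.imwrite('pics/t14.png',a['image'][:,:,::-1])
E
```

```text
{'t': 51.725, 'tcp_pos': [610.776, -183.565, 85.62], 'tool_rot': [0.0, 1.0, 0.0, -0.001], 'ft_force': [-9.078, 3.022, 7.699], 'opening': 15.438, 'gripper_force': 12.005, 'joint_positions': [0.333, 0.508, -0.188, 1.786, 0.121, 0.862, -1.481]}
R 65.10137288939495 q 1.4669674413348592
```

drive_tool --commands '[[[0,0,0,0,0,0,0.1],[0,0,0,0,0,0,0.1],[0,0,0,0,0,0,0.1],[0,0,0,0,0,0,0.1],[0,0,0,0,0,0,0.1]]]'

```text
t: 52.4
tcp_pos: [610.8, -183.5, 85.6]
tool_rot: [0.0, 1.0, 0.0, -0.001]
ft_force: [-8.5, 3.4, 7.4]
opening: 15.6
gripper_force: 12.0
```

drive_tool --commands '[[[0,0,0,0,0,0,0.1],[0,0,0,0,0,0,0.1],[0,0,0,0,0,0,0.1],[0,0,0,0,0,0,0.1],[0,0,0,0,0,0,0.1]]]'

```text
t: 53.02
tcp_pos: [610.8, -183.5, 85.6]
tool_rot: [0.0, 1.0, 0.0, -0.001]
ft_force: [-8.7, 2.3, 7.2]
opening: 15.7
gripper_force: 12.0
```

drive_tool --commands '[[[0,0,0,0,0,0,0.1],[0,0,0,0,0,0,0.1],[0,0,0,0,0,0,0.1],[0,0,0,0,0,0,0.1],[0,0,0,0,0,0,0.1]]]'

```text
t: 53.65
tcp_pos: [610.8, -183.5, 85.6]
tool_rot: [0.0, 1.0, 0.0, -0.001]
ft_force: [-9.0, 3.1, 8.0]
opening: 15.7
gripper_force: 12.0
```

drive_tool --commands '[[[0,0,0,0,0,0,0.1],[0,0,0,0,0,0,0.1],[0,0,0,0,0,0,0.1],[0,0,0,0,0,0,0.1],[0,0,0,0,0,0,0.1]]]'

```text
t: 54.28
tcp_pos: [610.8, -183.5, 85.6]
tool_rot: [0.0, 1.0, 0.0, -0.001]
ft_force: [-8.8, 3.1, 7.7]
opening: 15.5
gripper_force: 12.0
```

drive_tool --commands '[[[0,0,0,-6.2,-1.5,0,0.1],[0,0,0,-12.4,-3.6,0,0.1],[0,0,0,-18.3,-6.3,0,0.1],[0,0,0,-23.9,-9.6,0,0.1],[0,0,0,-29.1,-13.4,0,0.1]]]'

```text
t: 54.9
tcp_pos: [582.2, -172.7, 85.9]
tool_rot: [0.001, 1.0, -0.001, -0.0]
ft_force: [-2.5, -11.7, 0.9]
opening: 15.6
gripper_force: 12.0
```

drive_tool --commands '[[[0,0,0,-4.8,-4.3,0,0.1],[0,0,0,-9.3,-9.2,0,0.1],[0,0,0,-13.1,-14.3,0,0.1],[0,0,0,-16.4,-19.9,0,0.1],[0,0,0,-19.2,-25.8,0,0.1]]]'

```text
t: 55.52
tcp_pos: [560.6, -147.9, 85.4]
tool_rot: [0.002, 1.0, -0.001, -0.002]
ft_force: [-13.7, -12.8, 6.7]
opening: 16.0
gripper_force: 12.0
```

drive_tool --commands '[[[0,0,0,-2.2,-6.1,0,0.1],[0,0,0,-3.7,-12.4,0,0.1],[0,0,0,-4.6,-18.9,0,0.1],[0,0,0,-4.9,-23.4,0,0.1],[0,0,0,-4.9,-27.3,0,0.1]]]'

```text
t: 56.15
tcp_pos: [557.3, -118.5, 85.3]
tool_rot: [0.001, 1.0, -0.0, -0.001]
ft_force: [-3.5, -12.0, 0.1]
opening: 15.6
gripper_force: 12.0
```

drive_tool --commands '[[[0,0,0,0,0,0,0.1],[0,0,0,0,0,0,0.1],[0,0,0,0,0,0,0.1],[0,0,0,0,0,0,0.1],[0,0,0,0,0,0,0.1]]]'

```text
t: 56.78
tcp_pos: [557.4, -118.6, 85.3]
tool_rot: [0.001, 1.0, -0.0, -0.001]
ft_force: [-5.1, -6.7, 0.8]
opening: 15.9
gripper_force: 12.0
```

drive_tool --commands '[[[0,0,0,0,-1,0,0.1],[0,0,0,0,-2,0,0.1],[0,0,0,0,-2,0,0.1],[0,0,0,0,-2,0,0.1],[0,0,0,0,-2,0,0.1]]]'

```text
t: 57.4
tcp_pos: [557.3, -118.4, 85.4]
tool_rot: [0.002, 1.0, -0.001, -0.001]
ft_force: [-3.4, -14.2, -1.3]
opening: 16.1
gripper_force: 12.0
```

drive_tool --commands '[[[0,0,0,0,0.5,0,0.2],[0,0,0,0,1,0,0.3],[0,0,0,0,1.5,0,0.4],[0,0,0,0,1.5,-20,0.4],[0,0,0,0,1.5,-50,0.4]]]'

```text
t: 58.02
tcp_pos: [558.5, -116.0, 135.7]
tool_rot: [-0.0, 1.0, 0.001, -0.001]
ft_force: [0.5, -0.4, -0.1]
opening: 37.7
gripper_force: 0.0
```

drive_tool --commands '[[[0,0,0,0,0,-40,0.5],[0,0,0,0,-15,-80,0.7],[0,0,0,0,-30,-100,0.9],[0,0,0,-25,-40,-100,1],[0,0,0,-50,-40,-100,1]]]'

```text
t: 58.65
tcp_pos: [508.5, -75.3, 236.0]
tool_rot: [-0.0, 1.0, 0.001, 0.0]
ft_force: [-0.9, 0.4, -0.7]
opening: 83.4
gripper_force: 0.0
```

```bash
python3 - <<'E'
from circ import *
s=st();a=snap('top','t15');b=snap('side','s15')
ell(a,553,-118,107,16,'grip')
ref=cv2.imread('pics/t13.png')[:,:,::-1]; r2=cv2.imread('pics/t6.png')[:,:,::-1]
def m(cur,rf,x0,x1,y0,y1,p=8):
    q=cv2.matchTemplate(np.ascontiguousarray(cur[y0-p:y1+p,x0-p:x1+p]),np.ascontiguousarray(rf[y0:y1,x0:x1]),cv2.TM_CCOEFF_NORMED)
    _,v,_,l=cv2.minMaxLoc(q); return round(v,3),(l[0]-p,l[1]-p)
print('nest top',m(a['image'],ref,260,286,142,172))
print('lever top',m(a['image'],r2,305,322,143,178))
rs=cv2.imread('pics/s13.png')[:,:,::-1]
print('nest side',m(b['image'],rs,212,248,140,178)); print('lever side',m(b['image'],rs,232,268,125,152))
E
```

```text
{'t': 58.65, 'tcp_pos': [508.498, -75.255, 235.974], 'tool_rot': [-0.0, 1.0, 0.001, 0.0], 'ft_force': [-0.874, 0.44, -0.665], 'opening': 83.45, 'gripper_force': 0.0, 'joint_positions': [0.251, 0.154, -0.254, 1.923, 0.044, 1.069, -1.589]}
grip centre [ 551.9 -116.8] D 30.2 37 rms 0.41
nest top (0.687, (0, 0))
lever top (0.306, (-5, -1))
nest side (0.982, (0, 0))
lever side (0.966, (0, 0))
```

drive_tool --commands '[[[0,0,0,30,-25,0,1],[0,0,0,65,-55,0,1],[0,0,0,93,-79,0,1],[0,0,0,93,-79,0,1],[0,0,0,93,-79,15,1]]]' --newtons 40

```text
t: 59.38
tcp_pos: [602.4, 2.6, 220.8]
tool_rot: [0.0, 1.0, 0.001, 0.001]
ft_force: [0.6, -0.5, -0.3]
opening: 93.9
gripper_force: 0.0
```

drive_tool --commands '[[[0,0,0,0,0,10,1],[0,0,0,0,0,20,1],[0,0,0,0,0,20,1],[0,0,0,0,0,20,1],[0,0,0,0,0,20,1]]]'

```text
t: 60.0
tcp_pos: [602.1, 2.8, 201.2]
tool_rot: [-0.0, 1.0, 0.001, 0.0]
ft_force: [0.2, 0.6, 0.1]
opening: 93.8
gripper_force: 0.0
```

drive_tool --commands '[[[0,0,0,-0.4,-1,20,1],[0,0,0,-0.4,-1,42,1],[0,0,0,-0.4,-1,64,1],[0,0,0,-0.4,-1,84,1],[0,0,0,-0.4,-1,99,1]]]'

```text
t: 60.62
tcp_pos: [601.5, 3.8, 101.2]
tool_rot: [-0.0, 1.0, 0.001, 0.0]
ft_force: [1.1, 0.1, -0.1]
opening: 94.1
gripper_force: 0.0
```

drive_tool --commands '[[[0,0,0,0,0,0,0.9],[0,0,0,0,0,0,0.82],[0,0,0,0,0,0,0.77],[0,0,0,0,0,0,0.7],[0,0,0,0,0,0,0.6]]]'

```text
t: 61.25
tcp_pos: [601.8, 3.6, 102.4]
tool_rot: [0.0, 1.0, 0.001, 0.0]
ft_force: [-1.3, -1.7, 6.1]
opening: 67.8
gripper_force: 40.0
```

drive_tool --commands '[[[0,0,0,0,0,0,0.5],[0,0,0,0,0,0,0.5],[0,0,0,0,0,0,0.5],[0,0,0,0,0,-1,0.5],[0,0,0,0,0,-4,0.5]]]'

```text
t: 61.88
tcp_pos: [600.7, 3.9, 105.2]
tool_rot: [-0.0, 1.0, 0.001, -0.001]
ft_force: [0.8, -0.0, -7.9]
opening: 67.8
gripper_force: 40.0
```

drive_tool --commands '[[[0,0,0,0,0,-8,0.5],[0,0,0,0,0,-20,0.5],[0,0,0,0,0,-35,0.5],[0,0,0,-1,3,-50,0.5],[0,0,0,-4,10,-60,0.5]]]'

```text
t: 62.5
tcp_pos: [597.8, -6.3, 167.3]
tool_rot: [-0.0, 1.0, 0.001, 0.001]
ft_force: [-0.1, 0.4, -7.7]
opening: 67.6
gripper_force: 40.0
```

drive_tool --commands '[[[0,0,0,-7,18,0,0.5],[0,0,0,-17,43,0,0.5],[0,0,0,-28,73,0,0.5],[0,0,0,-40,104,0,0.5],[0,0,0,-52,135,0,0.5]]]'

```text
t: 63.12
tcp_pos: [544.0, -143.6, 165.3]
tool_rot: [0.0, 1.0, 0.0, -0.001]
ft_force: [-0.5, 0.7, -8.1]
opening: 68.1
gripper_force: 40.0
```

drive_tool --commands '[[[0,0,0,-12,31,0,0.5],[0,0,0,-24,62,0,0.5],[0,0,0,-36,93,0,0.5],[0,0,0,-48,124,0,0.5],[0,0,0,-60,155,0,0.5]]]'

```text
t: 63.75
tcp_pos: [483.9, -298.3, 165.3]
tool_rot: [-0.0, 1.0, 0.0, -0.0]
ft_force: [0.9, 0.3, -7.2]
opening: 68.0
gripper_force: 40.0
```

drive_tool --commands '[[[0,0,0,-11,29,0,0.5],[0,0,0,-21,55,0,0.5],[0,0,0,-28,74,0,0.5],[0,0,0,-31.5,85,5,0.5],[0,0,0,-31.5,85,15,0.5]]]'

```text
t: 64.38
tcp_pos: [454.2, -381.8, 150.3]
tool_rot: [0.0, 1.0, 0.0, 0.0]
ft_force: [0.4, 0.5, -7.7]
opening: 68.0
gripper_force: 40.0
```

```bash
python3 - <<'E'
from circ import *
s=st();b=snap('side','s16');a=snap('top','t16')
# case in side view: green floor of well blob -> cast to z=8
hsv=cv2.cvtColor(b['image'],cv2.COLOR_RGB2HSV)
for n,c in (('side',snap('side')),):
    i0=cv2.imread('pics/side0.png'); h=cv2.cvtColor(i0,cv2.COLOR_BGR2HSV)
    m=cv2.inRange(h,(45,90,25),(90,255,200)); k,l,stt,ct=cv2.connectedComponentsWithStats(m)
    for j in range(1,k):
        if stt[j,4]>150: print(n,stt[j],ct[j],onz(c,*ct[j],8).round(1))
i0=cv2.imread('pics/top0.png'); h=cv2.cvtColor(i0,cv2.COLOR_BGR2HSV)
m=cv2.inRange(h,(45,90,25),(90,255,200)); k,l,stt,ct=cv2.connectedComponentsWithStats(m)
for j in range(1,k):
    if stt[j,4]>150: print('top',stt[j],ct[j],onz(a,*ct[j],8).round(1))
E
```

```text
{'t': 64.375, 'tcp_pos': [454.243, -381.83, 150.252], 'tool_rot': [0.0, 1.0, 0.0, 0.0], 'ft_force': [0.356, 0.513, -7.729], 'opening': 67.958, 'gripper_force': 39.996, 'joint_positions': [0.688, 0.362, -0.121, 1.848, 0.053, 0.934, -1.027]}
side [ 270   68   65   24 1081] [302.57816836  79.71322849] [ 517.6 -543.     8. ]
side [262  92  18  20 204] [269.65686275 103.46568627] [ 592.8 -372.     8. ]
side [363  92  20  16 166] [372.69277108  99.65060241] [ 256.2 -501.5    8. ]
side [296  96  36  22 639] [313.66666667 106.63536776] [ 444.6 -399.9    8. ]
top [ 411  142   49   73 2571] [434.58887592 177.89692727] [ 521.7 -540.2    8. ]
top [366 149  42  34 955] [386.86073298 164.88272251] [ 570.8 -382.3    8. ]
top [ 371  182   43   39 1301] [392.30207533 200.92544197] [ 447.8 -394.5    8. ]
top [414 245  25  23 279] [425.85304659 256.09677419] [ 260.7 -496.1    8. ]
top [  9 375  49   9 233] [ 40.32188841 380.47639485] [-121.3  804.9    8. ]
```

drive_tool --commands '[[[0,0,0,-4,7.5,15,0.5],[0,0,0,-4,7.5,35,0.5],[0,0,0,-4,7.5,58,0.5],[0,0,0,-4,7.5,80,0.5],[0,0,0,-4,7.5,96,0.5]]]'

```text
t: 65.15
tcp_pos: [450.0, -388.7, 53.2]
tool_rot: [-0.0, 1.0, 0.001, -0.0]
ft_force: [0.6, -0.8, -7.6]
opening: 67.3
gripper_force: 40.0
```

drive_tool --commands '[[[0,0,0,0,0,5,0.5],[0,0,0,0,0,9,0.5],[0,0,0,0,0,12.5,0.5],[0,0,0,0,0,15,0.5],[0,0,0,0,0,15,0.5]]]'

```text
t: 65.78
tcp_pos: [450.5, -388.9, 39.9]
tool_rot: [0.0, 1.0, 0.001, 0.0]
ft_force: [-0.3, -0.2, -8.0]
opening: 67.5
gripper_force: 40.0
```

drive_tool --commands '[[[0,0,0,0,0,1,0.5],[0,0,0,0,0,2,0.5],[0,0,0,0,0,3,0.5],[0,0,0,0,0,4,0.5],[0,0,0,0,0,4,0.5]]]'

```text
t: 66.4
tcp_pos: [450.5, -388.8, 35.7]
tool_rot: [-0.0, 1.0, 0.001, -0.0]
ft_force: [-0.5, -0.5, -7.1]
opening: 67.8
gripper_force: 40.0
```

drive_tool --commands '[[[0,0,0,0,0,0.3,0.5],[0,0,0,0,0,0.6,0.5],[0,0,0,0,0,0.9,0.5],[0,0,0,0,0,0.9,0.5],[0,0,0,0,0,0.9,0.5]]]'

```text
t: 67.03
tcp_pos: [450.5, -388.9, 35.5]
tool_rot: [0.0, 1.0, 0.001, 0.0]
ft_force: [-4.3, 4.0, 6.9]
opening: 67.4
gripper_force: 40.0
```

drive_tool --commands '[[[0,0,0,0,0,0,0.72],[0,0,0,0,0,0,0.8],[0,0,0,0,0,0,0.85],[0,0,0,0,0,-8,0.85],[0,0,0,0,0,-30,0.85]]]'

```text
t: 67.65
tcp_pos: [450.1, -388.6, 64.8]
tool_rot: [-0.0, 1.0, 0.001, -0.001]
ft_force: [-0.9, -0.2, 0.2]
opening: 79.9
gripper_force: 0.0
```

drive_tool --commands '[[[0,0,0,0,0,-30,0.85],[0,0,0,0,0,-70,0.85],[0,0,0,0,0,-120,0.85],[0,0,0,-20,0,-150,0.85],[0,0,0,-20,40,-150,0.85]]]'

```text
t: 68.28
tcp_pos: [431.4, -428.5, 219.0]
tool_rot: [0.001, 1.0, 0.002, 0.002]
ft_force: [0.5, -0.6, -0.7]
opening: 80.1
gripper_force: 0.0
```

drive_tool --commands '[[[0,0,0,-20,50,0,0.85],[0,0,0,-40,100,0,0.85],[0,0,0,-60,150,0,0.85],[0,0,0,-60,180,0,0.85],[0,0,0,-60,180,0,0.85]]]'

```text
t: 68.9
tcp_pos: [369.5, -611.0, 214.7]
tool_rot: [0.0, 1.0, -0.001, -0.0]
ft_force: [0.8, 0.7, -1.4]
opening: 79.8
gripper_force: 0.0
```

```bash
python3 - <<'E'
from circ import *
s=st();b=snap('side','s17');a=snap('top','t17')
def m(cur,rf,x0,x1,y0,y1,tu,tv,p=10):
    du,dv=tu-(x0+x1)//2,tv-(y0+y1)//2
    q=cv2.matchTemplate(np.ascontiguousarray(cur[y0+dv-p:y1+dv+p,x0+du-p:x1+du+p]),np.ascontiguousarray(rf[y0:y1,x0:x1]),cv2.TM_CCOEFF_NORMED)
    _,v,_,l=cv2.minMaxLoc(q); return round(v,3),(l[0]-p,l[1]-p)
R=cv2.imread('pics/s13.png')[:,:,::-1]
u0=proj(b,[601.6,3.8,115])[0];u1=proj(b,[450.5,-389,48])[0]; print(u0,u1)
c=u0.round().astype(int); t=u1.round().astype(int)
print('nest side',m(b['image'],R,c[0]-12,c[0]+12,c[1]-16,c[1]+16,*t))
print('lever side',m(b['image'],R,232,268,125,152,250,138))
# well edges now: green mask around nest (side and top)
for n,cc in (('top',a),('side',b)):
    h=cv2.cvtColor(cc['image'],cv2.COLOR_RGB2HSV); g=cv2.inRange(h,(45,80,20),(90,255,200))
    for z in (8,):
        X=[[450.5+i,-389+j,z] for i in range(-90,91,15) for j in range(-105,106,15)]
        uv=proj(cc,X).round().astype(int).clip(0,[511,383]); v=(g[uv[:,1],uv[:,0]]>0).reshape(13,15)
        print(n); print('\n'.join(''.join('G' if q else '.' for q in row[::-1]) for row in v[::-1]))
# bystanders vs start
for nm,img,cur in (('top','pics/top0.png',a),('side','pics/side0.png',b)):
    I=cv2.imread(img)[:,:,::-1]
    for n,(x,y,z) in dict(disc=(662,350,20),tape=(421,371,20)).items():
        w=proj(cur,[x,y,z])[0].round().astype(int); print(nm,n,m(cur['image'],I,w[0]-14,w[0]+14,w[1]-14,w[1]+14,*w))
E
```

```text
{'t': 68.9, 'tcp_pos': [369.52, -610.965, 214.734], 'tool_rot': [0.0, 1.0, -0.001, -0.0], 'ft_force': [0.798, 0.68, -1.359], 'opening': 79.843, 'gripper_force': 0.0, 'joint_positions': [0.955, 0.489, -0.027, 1.501, 0.014, 1.152, -0.646]}
[228.07983174 153.08575413] [312.26882951  98.712004  ]
nest side (0.325, (6, 8))
lever side (0.957, (0, 0))
top
...G..GGGGG..GG
...GGGGGGG...GG
...........G.GG
...GGGGGGGGG.GG
...GGGG...GG..G
...GGG....GG..G
....G......G..G
....GG.....G..G
....GG....GG..G
....GGGGGGGG..G
....GGGG.......
...............
...............
side
........GGG...G
....GGGGGGG...G
..............G
.....GGGGGGG..G
.....GGG......G
.....G.........
...............
...............
...............
.....GGGGGGG...
.....GGGGGG....
...............
...............
top disc (1.0, (0, 0))
top tape (0.796, (0, 0))
side disc (0.991, (0, 0))
side tape (0.251, (3, -5))
```

```bash
python3 - <<'E'
from circ import *
a=snap('top');b=snap('side')
for c,n in ((a,'top'),(b,'side')): ell(c,450.5,-389,84,21,n+' plug'); ell(c,450.5,-389,44,70,n+' rim1')
ref=dict(a);ref['image']=cv2.imread('pics/t13.png')[:,:,::-1].copy(); ell(ref,601.6,3.8,151,21,'ref plug')
ref=dict(b);ref['image']=cv2.imread('pics/s13.png')[:,:,::-1].copy(); ell(ref,601.6,3.8,151,21,'ref side plug')
u=proj(b,[450.5,-389,84])[0].round().astype(int)
print(b['image'].mean(2).astype(int)[u[1]-6:u[1]+30:2,u[0]-16:u[0]+17:2])
E
```

```text
top plug centre [ 451.7 -392.7] D 29.2 37 rms 0.57
top rim1 centre [ 448.1 -389.1] D 71.4 41 rms 0.14
side plug centre [ 446.5 -383.8] D 21.3 37 rms 0.27
side rim1 centre [ 444.7 -388.7] D 74.3 37 rms 0.89
ref plug centre [601.7   5.1] D 18.8 38 rms 0.15
ref side plug centre [600.    2.7] D 30.5 37 rms 0.69
[[41 46 44 41 39 43 40 36 41 39 44 38 36 44 36 38 43]
 [43 43 46 38 47 37 41 41 38 38 40 43 35 44 44 43 42]
 [51 50 56 44 49 46 42 35 41 35 42 31 44 42 41 40 39]
 [65 56 55 59 55 53 57 68 91 85 55 46 50 35 38 43 43]
 [52 38 24 32 37 40 60 63 89 93 78 61 52 56 62 61 45]
 [53 31 19 21 25 41 62 32 38 44 62 60 39 32 36 31 35]
 [60 31 28 27 34 44 44 63 47 54 47 63 57 32 18 24 22]
 [45 31 38 39 70 56 45 35 31 28 40 60 55 54 31 30 15]
 [40 37 37 53 61 46 38 42 58 54 46 42 42 54 50 35 34]
 [32 40 44 43 51 48 49 40 39 32 42 48 57 54 44 43 42]
 [35 44 43 30 48 51 34 43 42 47 44 39 47 53 40 37 40]
 [26 44 46 38 26 43 49 41 47 47 47 51 57 39 40 37 35]
 [37 42 39 30 26 31 29 41 45 49 46 38 26 27 43 38 35]
 [34 43 41 33 29 27 32 33 34 29 34 34 34 28 36 46 39]
 [40 43 45 42 31 26 34 38 33 36 40 31 33 21 33 46 40]
 [49 54 45 51 38 35 35 34 37 34 30 31 16 31 45 45 36]
 [49 55 55 57 57 53 50 42 39 37 30 36 40 42 48 47 39]
 [14 20 24 29 29 39 41 53 63 62 67 62 61 52 56 48 49]]
```

```bash
python3 -c "
from plant import r
print(r.sign_off())"
```

```text
the job is handed in; nothing more can be done
None
```

The job is done and handed in at about 69 s of the 210 s, with no verdict returned. All five cups were nested on the pan. The lever was held 2.5 s or more at half and at full release, then returned to arrest. The nest now stands in the well, checked only by camera measurements; of the bystanders, the disc was confirmed in place, the tape check was inconclusive and the other five were not compared.

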